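# Load the scanner's calibration panel into its stand

### The job

Get the scanner's panel stand ready: first draw the steel filler slide endwise out of the stand's slot, keeping it level, and lay it flat in the grey tray. Then take the large dotted panel from its leaning cradle, tip its lower edge into the slot under the two keepers and straighten it up so that it stands upright, fully down in the slot, against the stand's two posts. Leave the small panel, the paint can, the hammer and the plaster fragment where they are.

Things in the scene. Friction and masses are not known exactly. Their poses are not given: they have to be found in the camera images.
- stand: Fixed grey and steel panel stand (all in mm). Origin: bench level under the slot's middle; x points from the open front side to the two posts, y along the slot, z up. Base plate 14 thick, x -32 to 45, y -172 to 103; its top is the slot floor. Low steel walls, tops at z 26: front x -26 to -8, rear x 8 to 38, both y -132 to 103. Stop block at y 90 to 103, top z 38.
- slot (a point): Middle of the slot floor: (0, 0, 14) mm in the stand's frame. Slot 16 wide, 12 deep. The keepers bar a panel held upright: it goes in leaning 20 to 35 deg to the front (top towards the stand's -x), sliding along its own plane until its foot is on the floor by the rear wall, and is then swung up about its foot to the posts.
- tunnel (a point): Middle of the outer mouth of the tunnel, on the slot floor: (0, -132, 14) mm in the stand's frame. A roof, y -132 to -95, x -25 to 25, z 26 to 34, covers the slot there; the tunnel is 16 wide, 12 high. The slide passes through it. The base beyond it (y -172 to -132) is bare.
- keepers (a point): Midway between the two keepers' front tips, at their underside: (-38, 0, 139) mm in the stand's frame. Two posts 20 wide at y -61 and 61, x 10 to 30 (a seated panel rests on their fronts); each carries a keeper arm 20 wide, reaching forward to x -38, z 139 to 147. The 102 between them is open, also behind the panel.
- slide: Loose steel filler slide, 0.16 kg or so. Flat bar 13.5 wide (x), 9.5 high, from y 28 to -165 mm; at its -y end an upright grip tab 16 (x) by 26 (y), 58 high. Origin on its underside. It starts in the slot, its origin at point slot and its axes the stand's, the tab just outside the tunnel. It must be drawn 165 mm towards the stand's -y to be clear of the tunnel.
- slide_tab (a point): Middle of the top of the slide's grip tab: (0, -152, 58) mm in the slide's frame.
- slide_mid (a point): Middle of the slide's length, on its underside: (0, -68.5, 0) mm in the slide's frame; judges that it lies in the tray.
- tray: Fixed shallow open grey plastic tray, 110 (x) by 270 (y) mm outside, 22 mm high, walls and floor 4 mm. Origin: under its centre, z up.
- panel: The large panel: loose aluminium plate, black dots on both faces, 6 mm thick (x), 150 wide (y), 120 high (z), 0.2 kg or so. Origin: middle of its lower edge; z runs up the panel. It starts leaning in one of the cradles, 0.45 rad from vertical, top towards the cradle's -x (the robot's side); the middle 60 mm are free on both faces.
- panel_top (a point): Middle of the panel's upper edge, 120 mm from its lower edge.
- cradle_a: Fixed wooden cradle, one of two alike. Origin at bench level under the panel's lower edge. Base 12 mm thick (x -83 to 17, y -60 to 60), foot stop x 5 to 17, top z 24, and behind the panel on its -x side two slanted rests at y -40 and 40, 14 wide, reaching 84 up the panel. The panel lifts out along its own plane.
- cradle_b: The other wooden cradle, the same in every way.
- small_panel: Bystander: the small dotted panel, 6 x 100 x 100 mm, leaning in the other cradle. Origin: middle of its lower edge. Leave it.
- paint_can: Bystander: white can, 72 mm across, 100 mm high, standing between robot and stand. Origin: centre of its underside.
- hammer: Bystander: hammer, 260 mm long, lying behind the stand. Origin: on its underside.
- fragment: Bystander: plaster baluster fragment, 84 mm across, 115 mm high. Origin: centre of its underside.
Not all that is in view belongs to the job. Leave any orange look-alike of the panel alone. Leave any orange look-alike of the slide alone.

How it is judged:
By the outcome, as a careful person would: the job done as asked, in the order asked, and still so for the second after the job is handed in, with the robot touching nothing.
It also fails if it takes over 64 s, if anything falls off the work surface, if the arm or the gripper's body presses on something with over 40 N, if the wrist force passes 120 N, or if a joint passes its speed limit or range.

### The arm

A 6-joint arm with a two-finger parallel gripper is mounted at the origin on the work surface. World frame = base frame: x ahead of the robot, y to its left, z up, the work surface at z = 0. Lengths are in mm, angles in degrees, forces in N, time in s.
With the tool pointing down it reaches from about 300 to 850 mm from the base axis. Payload 4.2 kg.
Tool frame: the origin (TCP) lies midway between the tips of the shut fingers; the grasp point (between the pads) lies env.grasp_offset behind it (env.grasp_offset is the distance from the TCP to the grasp point, in mm); y points along the fingers, x is the direction in which the jaws open and shut, and the axes are right-handed (so a half turn about y gives the same grasp; the last joint's range is limited). The gripper opens to 91 mm and grips with 3 to 60 N. Pads are 32 mm wide; open, the fingers measure 118 mm over their backs; the gripper's body (76 mm by 178 mm) begins 60 mm behind the grasp point.
Start: joints at [-74.313, 18.312, 89.639, -0, 72.044, -1.146], TCP at [166.518, -550.377, 213.976] pointing down, gripper open.
Joint ranges: [-177.97, 177.97], [-48.28, 115.42], [12.27, 149.76], [-77.06, 257.06], [2.81, 150.46], [-146.56, 146.56]. Speed limits (degrees/s): [147.25, 147.25, 180, 180, 180, 180].

### API

Orientations are given as [roll, pitch, yaw] about the fixed x, y, z axes, in that order (R = Rz(yaw) Ry(pitch) Rx(roll)).
In Python, from workcell import state, vision, job, env gives the robot as it stands.
- The arm moves only by the shell command python3 -m handwheel 'ROWS' [FORCE]. ROWS is JSON, a list of rows, each a list of 3 entries, a list of its own where there are three numbers: the finger opening in cm, from 0 to 9.12, then the shift along the tool's x, y, z in cm, then the turn about the tool's y in degrees. A call has 1 to 10 rows; each row is the pose to reach, as a shift and turn from the pose measured when the call began, along the tool's axes at that moment; what a row does not reach only later rows make up. A row lasts 1/10 s, in which the tool goes at most 50 mm and 8.59 degrees, less where a joint would pass 70% of its speed; a pose out of reach is approached as far as the arm can. A call with a gripper value outside its range is refused whole. The fingers move at their own pace and stop on an object; FORCE is the grip in N (left out, the last holds). Time passes only in rows, so rows that repeat a pose let the fingers close. It gives the time, the measured TCP pose, the force and the opening at its end, in the units of the state.
- state(): the state, without advancing time (a new reading comes with each control period).
- vision.grab_frame(name): name is "scene" or "side" or "wrist"; returns the picture (480x640x3 uint8, red, green, blue); there is no depth.
- vision.camera_model(name): a dict with "fov_y" (degrees; the focal length in pixels is half the picture's height over the tangent of half this angle, whatever the lens; pixels are square), "cx", "cy" (the principal point, pixels), "extrinsics" (4x4, takes a point from world to camera coordinates). Camera axes: x right, y up, looking along -z (the intrinsics and any distortion apply to the point x, -y, -z); pixel columns grow to the right and rows downward; lengths in mm; the calibration is good to about 2 mm. A picture is of the moment at which its call begins: read the wrist's pose just before it. camera_model takes no time and is no camera call; for the wrist camera it gives the pose at the moment of the call.
- job.job_done(): hands the job in, once; it reports no verdict.
The state is a dict: "time_s": time; "qpos": joint angles; "qvel": joint speeds; "effort": joint torques, N m; "ee_pos": TCP position; "ee_rot": TCP orientation; "force": force on the tool from outside, world axes, zero at the start; "torque": the same for the moment, N m; "gripper_width": finger opening in mm.
Only numpy, scipy, OpenCV 4.12 (cv2) and the standard library are available. Lean on these libraries where they do the work, as an engineer would, in place of code of your own. Each camera call takes 0.05 s, during which the arm holds its last target.

## Working session

There is one attempt and no reset: what is moved stays moved. The work goes in short steps, Python scripts to look and compute and a shell command to move; the robot and the scene stay as the last step left them, time stands still between calls to the robot, and variables do not carry over. Pictures are saved under pics/ and viewed, and the job is handed in when it is done.

I'll start by looking at the scene.

```bash
ls; mkdir -p pics; python3 - <<'E'
from workcell import state, vision, job, env
import cv2, numpy as np
s=state(); print(s); print(env.grasp_offset, [a for a in dir(env) if a[0]!='_'])
for n in ("scene","side","wrist"):
    m=vision.camera_model(n); print(n,m)
    im=vision.grab_frame(n); cv2.imwrite(f"pics/{n}0.png",im[:,:,::-1])
E
```

```text
pics
{'time_s': 0.0, 'qpos': array([-7.43145150e+01,  1.83513014e+01,  8.97077557e+01, -8.57115268e-04,
        7.20424154e+01, -1.14441260e+00]), 'qvel': array([ 0.06661094,  0.02324159,  0.16202496,  0.08625435, -0.06423351,
       -0.05599438]), 'effort': array([ 6.40698490e-04, -4.12447929e+01, -2.31974530e+01,  7.28936540e-02,
        4.57281992e-02, -1.34942529e-04]), 'ee_pos': array([ 166.35315982, -549.87751229,  213.11453407]), 'ee_rot': array([-89.99878808,   0.1014685 , -73.16983634]), 'force': array([-0.39997385, -0.39596076, -0.34000261]), 'torque': array([ 0.03234942, -0.0296942 ,  0.00821228]), 'gripper_width': 91.00745446863738}
18.8 ['Unreachable', 'grasp_offset']
scene {'fov_y': 56.56631846756635, 'cx': 316.84644224225536, 'cy': 246.50754284198808, 'extrinsics': array([[ 4.46315463e-02,  9.98867580e-01,  1.64797866e-02,
        -6.95334411e+01],
       [-6.03150773e-01,  1.37924098e-02,  7.97507940e-01,
         2.38700858e+02],
       [ 7.96377530e-01, -4.55338085e-02,  6.03083329e-01,
        -1.56379022e+03],
       [ 0.00000000e+00,  0.00000000e+00,  0.00000000e
[... 218 characters left out ...]
       [ 6.48131979e-02, -6.28464450e-01,  7.75133334e-01,
        -1.03753782e+02],
       [-1.08955986e-01,  7.67665760e-01,  6.31520287e-01,
        -1.72223751e+03],
       [ 0.00000000e+00,  0.00000000e+00,  0.00000000e+00,
         1.00000000e+00]])}
wrist {'fov_y': 61.910763253407914, 'cx': 323.05319024793647, 'cy': 245.16389639936006, 'extrinsics': array([[ 2.88774569e-01, -9.57395262e-01, -1.88699587e-03,
        -5.74907373e+02],
       [ 9.27532271e-01,  2.80254494e-01, -2.47267680e-01,
         2.80923323e+01],
       [ 2.37261745e-01,  6.96543682e-02,  9.68945372e-01,
        -3.91130889e+02],
       [ 0.00000000e+00,  0.00000000e+00,  0.00000000e+00,
         1.00000000e+00]])}
```

View pics/scene0.png

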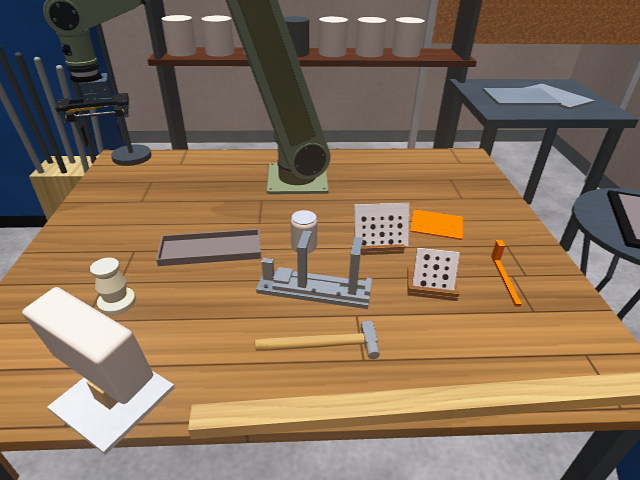

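View pics/side0.png

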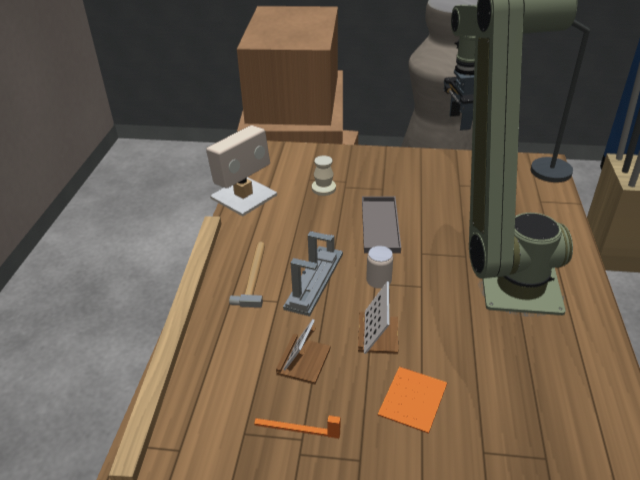

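View pics/wrist0.png

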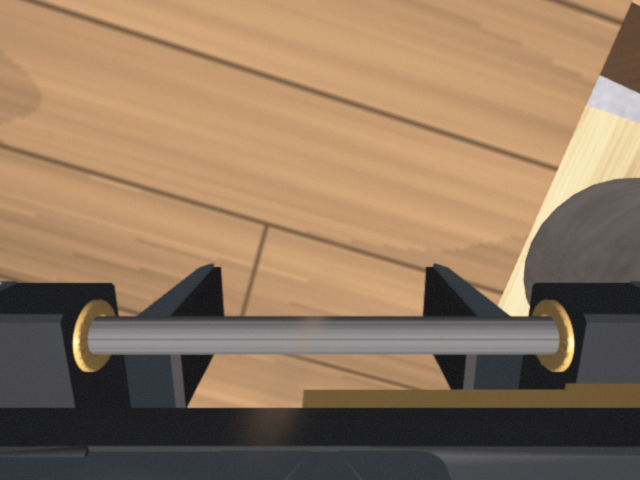

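```bash
cat > h.py <<'E'
from workcell import state, vision, job, env
import cv2, numpy as np
from scipy.spatial.transform import Rotation as Rn
def foc(m): return 240/np.tan(np.radians(m['fov_y']/2))
def proj(m,P):
    P=np.atleast_2d(P); E=m['extrinsics']; c=P@E[:3,:3].T+E[:3,3]; f=foc(m)
    return np.c_[m['cx']+f*c[:,0]/-c[:,2], m['cy']-f*c[:,1]/-c[:,2]]
def ray(m,uv):
    u,v=uv; f=foc(m); E=m['extrinsics']; R=E[:3,:3]
    d=R.T@np.array([(u-m['cx'])/f,-(v-m['cy'])/f,-1.]); o=-R.T@E[:3,3]
    return o,d/np.linalg.norm(d)
def onz(m,uv,z):
    o,d=ray(m,uv); return o+d*(z-o[2])/d[2]
def tri(obs):
    A=0;b=0
    for m,uv in obs:
        o,d=ray(m,uv); Q=np.eye(3)-np.outer(d,d); A=A+Q; b=b+Q@o
    X=np.linalg.solve(A,b)
    return X,[np.linalg.norm(proj(m,X)[0]-uv) for m,uv in obs]
def crop(im,x0,y0,x1,y1,k,name,bgr=False):
    c=cv2.resize(im[y0:y1,x0:x1],None,fx=k,fy=k,interpolation=cv2.INTER_CUBIC)
    cv2.imwrite(name,c if bgr else c[:,:,::-1])
def toolR():
    s=state(); return Rn.from_euler('xyz',s['ee_rot'],degrees=True).as_matrix(),s
def togo(target,yaw=None,graspz=None):
    "target TCP world -> shift in tool axes cm (x,y,z)"
    R,s=toolR(); return R.T@(np.array(target)-s['ee_pos'])/10
E
python3 - <<'E'
import cv2
a=cv2.imread('pics/scene0.png'); b=cv2.imread('pics/side0.png')
from h import crop
crop(a,240,190,400,310,5,'pics/sc_stand.png',True)
crop(b,270,210,430,330,5,'pics/sd_stand.png',True)
crop(a,340,190,480,305,5,'pics/sc_crad.png',True)
crop(b,270,270,430,390,5,'pics/sd_crad.png',True)
E
```

```text
(no output)
```

View pics/sc_stand.png

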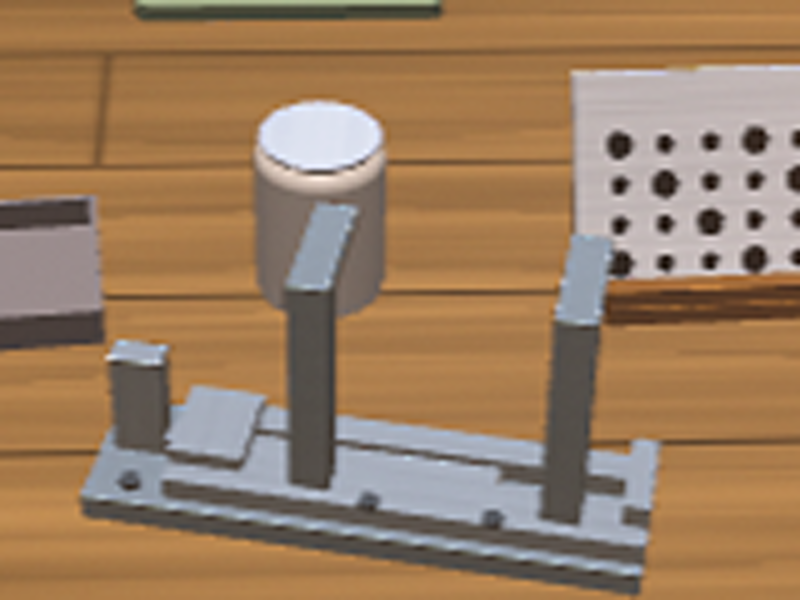

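View pics/sd_stand.png

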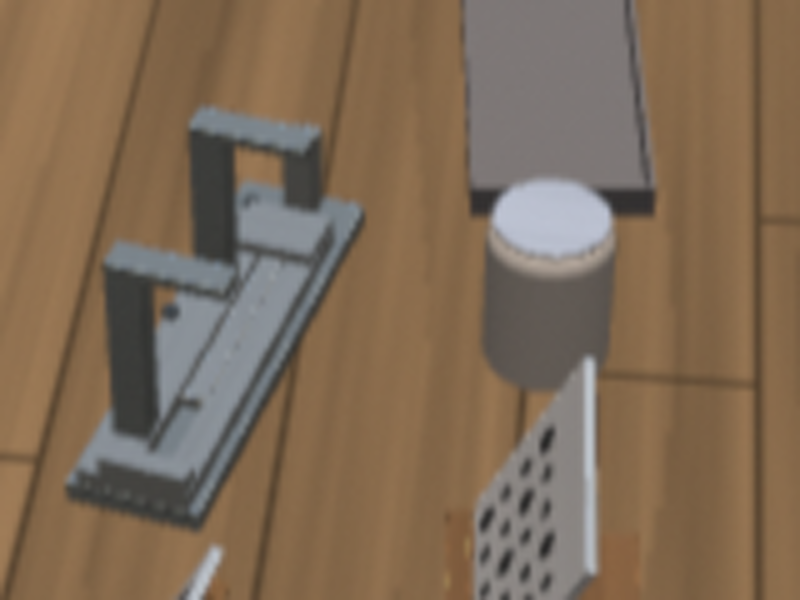

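View pics/sc_crad.png

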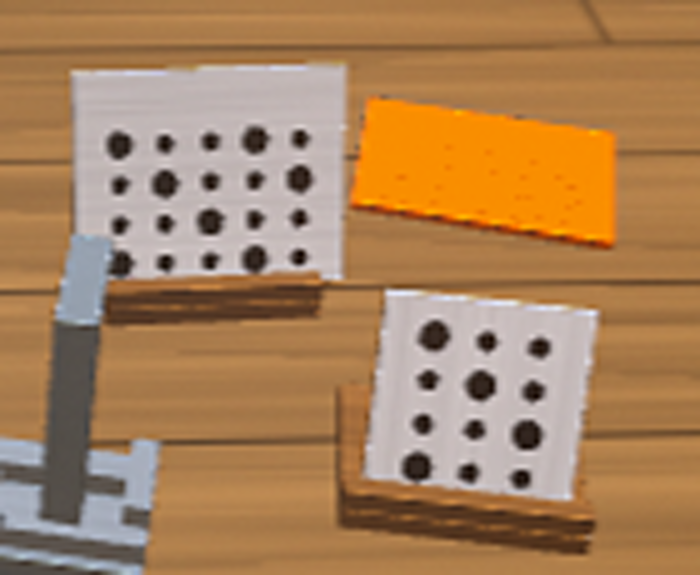

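View pics/sd_crad.png

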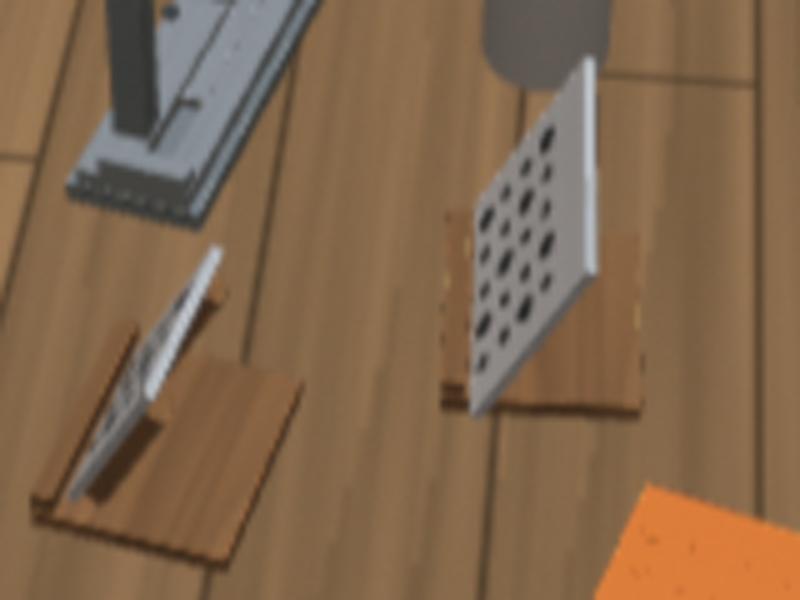

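Scene view: the stand is at about scene (315,275) and side (315,275). There are four candidates for the large panel:
- White plate with 5x4 dots at scene (382,225).
- White plate with 3x4 dots at scene (437,270). This is the small panel.
- Flat orange plate at scene (438,224). This is a decoy.
- Orange L at scene (507,275). This is a decoy slide.

The 5x4 one, standing in the cradle nearest the robot, is the large panel. Its crop confirms it is wider than high.

```bash
cat >> h.py <<'E'
def fit2(local,world):
    L=np.array(local)[:,:2];W=np.array(world)[:,:2]
    lc,wc=L.mean(0),W.mean(0); H=(L-lc).T@(W-wc)
    a=np.arctan2(H[0,1]-H[1,0],H[0,0]+H[1,1]); R=np.array([[np.cos(a),-np.sin(a)],[np.sin(a),np.cos(a)]])
    t=wc-R@lc; res=np.linalg.norm((R@L.T).T+t-W,axis=1)
    return t,np.degrees(a),res
E
python3 - <<'E'
from h import *
np.set_printoptions(precision=1,suppress=True)
S=vision.camera_model('scene');D=vision.camera_model('side')
c1=lambda X,Y:(240+X/5-.4,190+Y/5-.4); c2=lambda X,Y:(270+X/5-.4,210+Y/5-.4)
sc={(45,-172,14):(82,497),(45,103,14):(640,575),(30,-51,147):(333,290),(30,-71,147):(287,287),(-38,-71,147):(320,205),(-38,-51,147):(356,208),(30,51,147):(555,322),(30,71,147):(600,322),(-38,51,147):(573,237),(-38,71,147):(612,240)}
sd={(45,103,14):(68,485),(-32,103,14):(197,517),(-32,-172,14):(362,207),(30,71,147):(104,262),(30,51,147):(117,243),(-38,71,147):(222,292),(-38,51,147):(240,268),(30,-51,147):(190,125),(30,-71,147):(203,107),(-38,-51,147):(308,150),(-38,-71,147):(322,128)}
for m,d,c in((S,sc,c1),(D,sd,c2)):
    L=list(d);W=[onz(m,c(*d[k]),k[2]) for k in L]; print(fit2(L,W))
L=list(sc)+list(sd);W=[onz(S,c1(*sc[k]),k[2]) for k in sc]+[onz(D,c2(*sd[k]),k[2]) for k in sd]; print('both',fit2(L,W)[:2])
# panel
c3=lambda X,Y:(340+X/5-.4,190+Y/5-.4); c4=lambda X,Y:(270+X/5-.4,270+Y/5-.4)
# top-left(y-): sc(72,72) sd(588,58); top right(y+): sc(345,66) sd(597,270) ; bottom right sc(340,280) sd(475,412)
P=[tri([(S,c3(*a)),(D,c4(*b))]) for a,b in(((72,72),(588,58)),((345,66),(594,270)),((340,280),(475,412)))]
for p in P: print(p)
print(np.linalg.norm(P[0][0]-P[1][0]),np.linalg.norm(P[1][0]-P[2][0]))
# tab top in scene: corners
print([onz(S,c1(X,Y),72) for X,Y in((110,360),(165,362),(118,342),(168,346))])
# tray corners scene outer top z22
E
```

```text
(array([578.9,  71.5]), np.float64(-13.071958752454908), array([1.3, 2.1, 2.6, 0.6, 2.6, 1.3, 0.6, 3.5, 3. , 2.3]))
(array([577. ,  76.8]), np.float64(-13.093530940783719), array([1.6, 1.7, 2.9, 1.8, 2. , 2.2, 0.2, 1.5, 1.9, 1.7, 2.6]))
both (array([577.9,  74.3]), np.float64(-13.116022191176276))
(array([370.1, 152.6, 119.9]), [np.float64(0.691024147534572), np.float64(0.732673810000791)])
(array([362.2, 302.2, 118.9]), [np.float64(0.007801814636045187), np.float64(0.009024006411581591)])
(array([415.4, 303.1,  13. ]), [np.float64(0.062152470112390515), np.float64(0.06940553910918214)])
149.8433133720699 118.60504499699847
[array([549.4, -89.9,  72. ]), array([551.6, -63.3,  72. ]), array([535.5, -86.7,  72. ]), array([539.3, -62.3,  72. ])]
```

```bash
python3 - <<'E'
import cv2
a=cv2.imread('pics/scene0.png'); b=cv2.imread('pics/side0.png')
from h import crop
import numpy as np
A=cv2.resize(a[220:280,145:275],None,fx=6,fy=6,interpolation=cv2.INTER_CUBIC)
cv2.imwrite('pics/sc_tray.png',A)
crop(b,345,185,465,275,6,'pics/sd_tray.png',True)
E
```

```text
(no output)
```

View pics/sc_tray.png

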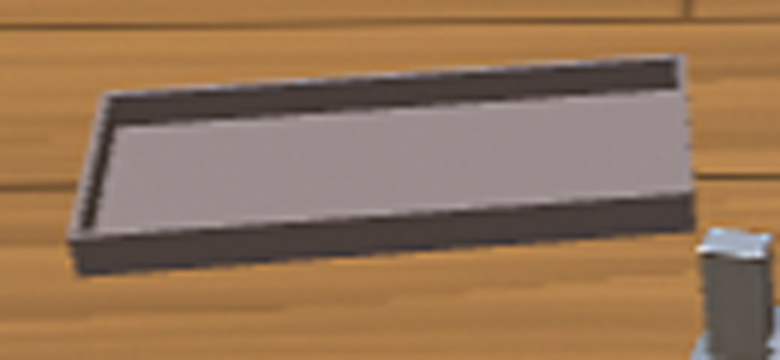

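View pics/sd_tray.png

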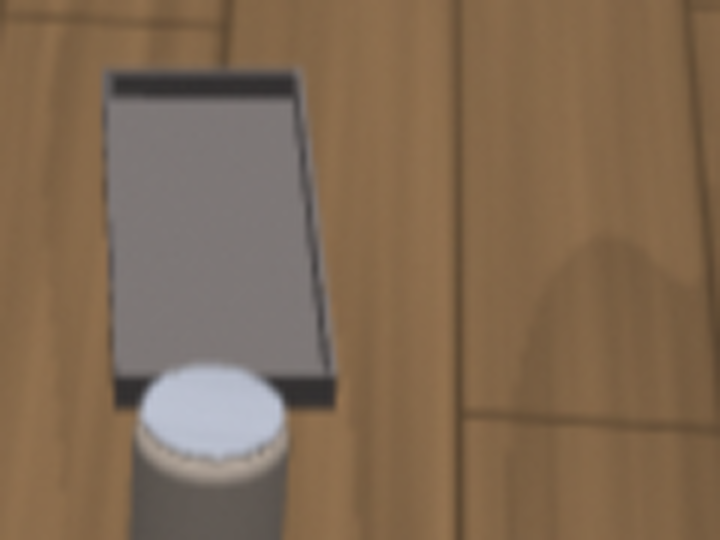

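```bash
python3 - <<'E'
from h import *
np.set_printoptions(precision=1,suppress=True)
S=vision.camera_model('scene');D=vision.camera_model('side')
c1=lambda X,Y:(145+X/6-.4,220+Y/6-.4); c2=lambda X,Y:(345+X/6-.4,185+Y/6-.4)
sc={(-55,-135,22):(104,94),(-55,135,22):(684,57),(55,135,22):(693,194),(55,-135,22):(70,240)}
sd={(55,-135,22):(105,71),(-55,-135,22):(299,70),(-55,135,22):(336,377),(55,135,22):(116,378)}
for m,d,c in((S,sc,c1),(D,sd,c2)):
    L=list(d);W=[onz(m,c(*d[k]),k[2]) for k in L]; print(fit2(L,W))
a=np.radians(-13.1); c,s=np.cos(a),np.sin(a)
for p in((0,-152),(0,-152-165),(0,-152-180)): print(p,578+c*p[0]-s*p[1],74+s*p[0]+c*p[1])
print(togo((544,-74,200)), state()['ee_rot'])
E
```

```text
(array([ 405.8, -240.8]), np.float64(5.43159501752965), array([1.2, 1.8, 1.7, 1.2]))
(array([ 404. , -233.4]), np.float64(5.613759535195923), array([2.7, 1.7, 2.2, 0.8]))
(0, -152) 543.5490012695981 -74.04434702641586
(0, -317) 506.15153554251697 -234.75038162745938
(0, -332) 502.7517659309641 -249.36002113664517
[-34.6   1.4  49.9] [-90.    0.1 -73.2]
```

```bash
python3 -m handwheel '[[9.1,[-34.6,1.4,49.9],-60],[9.1,[-34.6,1.4,49.9],-60],[9.1,[-34.6,1.4,49.9],-60],[9.1,[-34.6,1.4,49.9],-60],[9.1,[-34.6,1.4,49.9],-60],[9.1,[-34.6,1.4,49.9],-60],[9.1,[-34.6,1.4,49.9],-60],[9.1,[-34.6,1.4,49.9],-60],[9.1,[-34.6,1.4,49.9],-60],[9.1,[-34.6,1.4,49.9],-60]]' 20
```

```text
time_s: 1.15
ee_pos: [477.8, -156.7, 202.2]
ee_rot: [-89.9, 0.0, -13.2]
force: [-0.0, -1.2, -0.1]
gripper_width: 91.2
```

```bash
python3 - <<'E'
from h import *
print(togo((520,-74,220)))
E

```

```text
[ 2.2244029  -1.77197806  9.01700086]
```

```bash
python3 -m handwheel '[[9.1,[2.2,-1.8,9.0],0],[9.1,[2.2,-1.8,9.0],0],[9.1,[2.2,-1.8,9.0],0],[9.1,[2.2,-1.8,9.0],0]]'
python3 - <<'E'
from h import *
np.set_printoptions(precision=1,suppress=True)
m=vision.camera_model('wrist'); im=vision.grab_frame('wrist'); cv2.imwrite('pics/w1.png',im[:,:,::-1])
R,s=toolR(); E=m['extrinsics']; print(s['ee_pos'],s['ee_rot'],-E[:3,:3].T@E[:3,3]); print('cam in tool',R.T@(-E[:3,:3].T@E[:3,3]-s['ee_pos']),'\n',E[:3,:3]@R)
a=np.radians(-13.1); c,sn=np.cos(a),np.sin(a)
f=lambda p:(578+c*p[0]-sn*p[1],74+sn*p[0]+c*p[1],p[2])
for p in((0,-152,72),(8,-139,72),(-25,-132,34),(45,-172,14)): print(p,proj(m,f(p)))
E
```

```text
time_s: 1.55
ee_pos: [519.7, -73.4, 220.0]
ee_rot: [-90.0, 0.1, -13.0]
force: [-1.0, -1.5, -1.8]
gripper_width: 91.0
[519.2 -74.3 219.8] [-90.    0.1 -13.1] [535.5  -6.9 391.6]
cam in tool [   0.3 -171.8   69.4] 
 [[ 1.  -0.   0. ]
 [-0.   0.2  1. ]
 [-0.  -1.   0.2]]
(0, -152, 72) [[352.  224.1]]
(8, -139, 72) [[362.3 208.2]]
(-25, -132, 34) [[321.6 193.7]]
(45, -172, 14) [[394.2 232.7]]
```

View pics/w1.png

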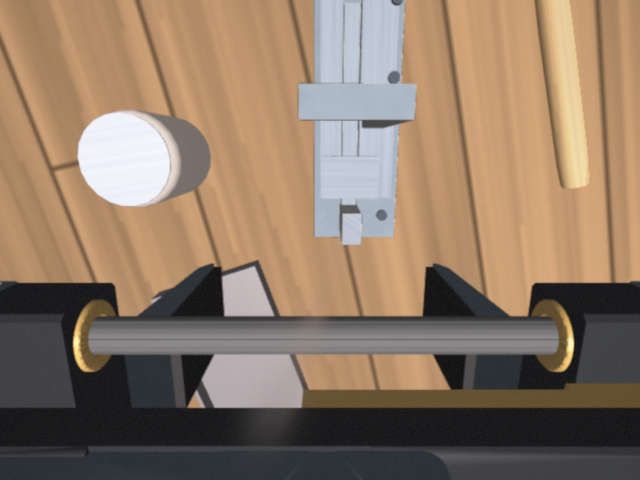

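```bash
python3 - <<'E'
import cv2
from h import crop
a=cv2.imread('pics/w1.png'); crop(a,290,60,430,260,4,'pics/w1c.png',True)
E
```

```text
(no output)
```

View pics/w1c.png

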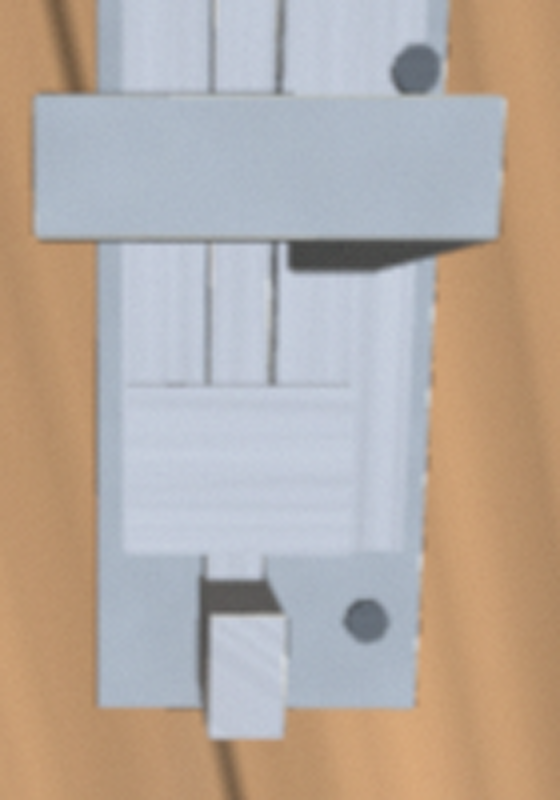

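```bash
python3 - <<'E'
from h import *
np.set_printoptions(precision=2,suppress=True)
m=vision.camera_model('wrist')
d={(-32,-172,14):(98,708),(45,-172,14):(415,708),(-25,-132,34):(124,552),(25,-132,34):(351,553),(-25,-95,34):(127,385),(25,-95,34):(350,385),(-38,-71,147):(36,240),(30,-71,147):(497,240),(-38,-51,147):(36,95),(30,-51,147):(505,97),(-8,-165,72):(207,738),(8,-165,72):(284,738),(-8,-139,72):(209,613),(8,-139,72):(285,615)}
L=list(d);W=np.array([onz(m,(290+d[k][0]/4-.375,60+d[k][1]/4-.375),k[2]) for k in L])
print(fit2(L,W)); print(fit2(L[:6],W[:6]));print(W[-4:].mean(0))
t,a,r=fit2(L,W)
# tab centre predicted
an=np.radians(a);c,s=np.cos(an),np.sin(an);tab=t+np.array([-s*-152,c*-152]);print(tab)
print(togo((tab[0],tab[1],120)),togo((tab[0],tab[1],25)),state()['ee_rot'])
E
```

```text
(array([576.69,  69.2 ]), np.float64(-13.388128480562969), array([0.3 , 0.23, 0.52, 0.55, 0.26, 1.18, 0.6 , 0.18, 0.88, 0.45, 0.15,
       0.18, 0.17, 0.58]))
(array([575.89,  69.5 ]), np.float64(-13.068157980240908), array([0.18, 0.19, 0.47, 0.54, 0.54, 0.88]))
[541.42 -78.61  72.  ]
[541.5  -78.67]
[2.29 9.98 0.08] [ 2.31 19.48  0.07] [-89.99   0.11 -13.12]
```

```bash
python3 -m handwheel '[[9.1,[2.3,5.0,0.1],0.2],[9.1,[2.3,10.0,0.1],0.2],[9.1,[2.3,14.5,0.1],0.2],[9.1,[2.3,18,0.1],0.2],[9.1,[2.3,19.5,0.1],0.2],[9.1,[2.3,19.5,0.1],0.2],[4,[2.3,19.5,0.1],0.2],[2.4,[2.3,19.5,0.1],0.2],[2.4,[2.3,19.5,0.1],0.2]]' 15
python3 - <<'E'
from h import *
s=state();print(s['ee_pos'],s['force'],s['torque'])
im=vision.grab_frame('wrist'); cv2.imwrite('pics/w2.png',im[:,:,::-1])
E
```

```text
time_s: 2.5
ee_pos: [542.3, -78.9, 26.2]
ee_rot: [-90.0, -0.1, -13.3]
force: [0.2, 0.2, 0.1]
gripper_width: 69.8
[542.32147711 -78.9089866   26.19551677] [0.2375726  0.22671737 0.1357983 ] [-0.00422697 -0.02473617  0.02227323]
```

View pics/w2.png

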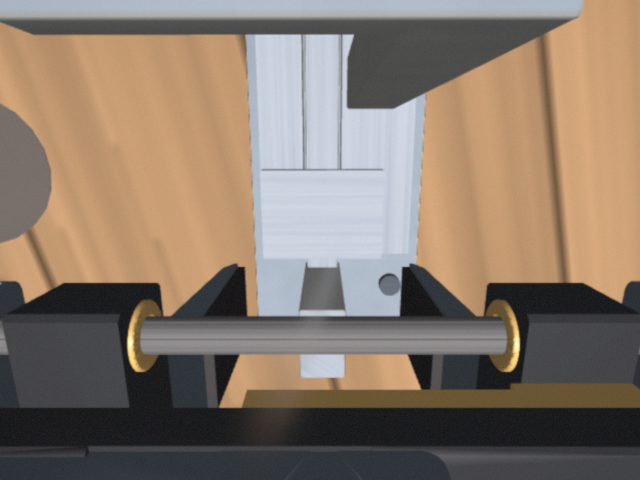

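```bash
python3 -m handwheel '[[1.0,[0,0,0],0],[1.0,[0,0,0],0],[1.0,[0,0,0],0],[1.0,[0,0,0],0],[1.0,[0,0,0],0],[1.0,[0,0,0],0],[1.0,[0,0,0],0],[1.0,[0,0,0],0],[1.0,[0,0,0],0],[1.0,[0,0,0],0]]' 15
python3 -c "
from h import *
s=state();print(s['ee_pos'],s['ee_rot'],s['force'],s['torque'])"
```

```text
time_s: 3.55
ee_pos: [542.1, -78.7, 26.0]
ee_rot: [-90.0, -0.0, -13.3]
force: [0.2, 0.3, -0.7]
gripper_width: 15.7
[542.14160069 -78.73033287  25.96552681] [-8.99793095e+01 -2.84186109e-02 -1.33294012e+01] [ 0.15919751  0.29464958 -0.68096033] [-0.01015425 -0.10835735  0.03659544]
```

```bash
python3 -m handwheel '[[1.0,[0,0,0],0],[1.0,[0,0,0],0],[1.0,[0,-0.05,-0.5],0],[1.0,[0,-0.05,-1.5],0],[1.0,[0,-0.05,-2.5],0],[1.0,[0,-0.05,-3.5],0],[1.0,[0,-0.05,-4.5],0],[1.0,[0,-0.05,-5.5],0],[1.0,[0,-0.05,-6.0],0],[1.0,[0,-0.05,-6.0],0]]' 45
python3 -c "
from h import *
s=state();print(s['ee_pos'],s['ee_rot'],s['force'],s['torque'])
im=vision.grab_frame('wrist'); cv2.imwrite('pics/w3.png',im[:,:,::-1])"
```

```text
time_s: 4.55
ee_pos: [528.1, -137.9, 26.4]
ee_rot: [-90.0, -0.0, -13.4]
force: [-0.2, -0.5, -1.6]
gripper_width: 15.9
[ 528.11354545 -137.93303126   26.43332318] [-8.99790860e+01 -2.88900727e-02 -1.34028087e+01] [-0.23690961 -0.52877058 -1.5778595 ] [-0.11257905 -0.04086641  0.00944198]
```

View pics/w3.png

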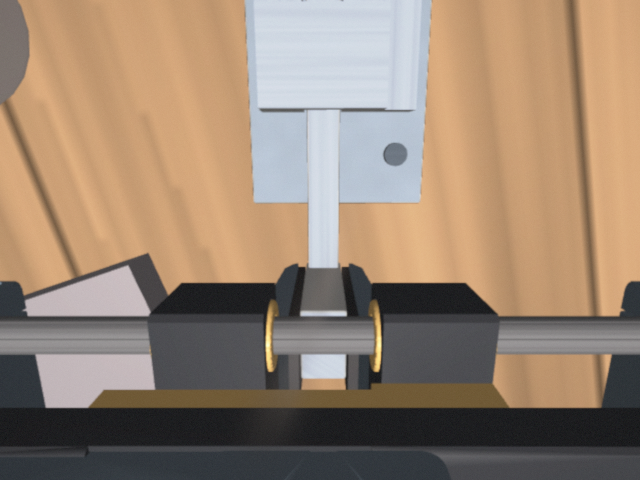

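The slide follows the tab, with its bar at (323,190) straight out of the tunnel. I'll keep pulling.

```bash
python3 -m handwheel '[[1.0,[0,0,-1],0],[1.0,[0,0,-2.5],0],[1.0,[0,0,-4],0],[1.0,[0,0,-5.5],0],[1.0,[0,0,-7],0],[1.0,[0,0,-8.5],0],[1.0,[0,0,-10],0],[1.0,[0,0,-11.5],0],[1.0,[0,0,-12.8],0],[1.0,[0,0,-12.8],0]]' 45
python3 -c "
from h import *
s=state();print(s['ee_pos'],s['ee_rot'],s['force'],s['torque'])
im=vision.grab_frame('wrist'); cv2.imwrite('pics/w4.png',im[:,:,::-1])"
```

```text
time_s: 5.6
ee_pos: [498.4, -263.8, 26.4]
ee_rot: [-90.0, -0.1, -13.5]
force: [0.1, 0.3, -1.7]
gripper_width: 16.0
[ 498.40781384 -263.76877813   26.41408679] [-8.99935442e+01 -6.24844535e-02 -1.34884966e+01] [ 0.06178195  0.30518182 -1.71739124] [-0.03333292 -0.05293043  0.0067875 ]
```

View pics/w4.png

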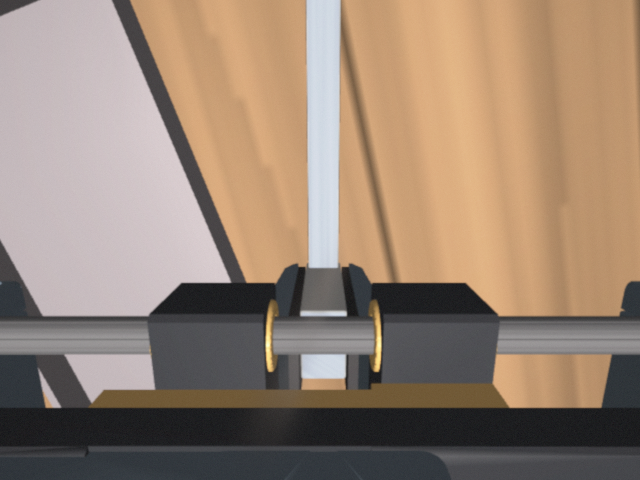

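```bash
python3 -m handwheel '[[1.0,[0,-0.5,0],0],[1.0,[0,-1,0],0],[1.0,[0,-2,0],0],[1.0,[0,-3.5,0],0],[1.0,[0,-5,0],0],[1.0,[0,-6,0],0],[1.0,[0,-6,0],0]]' 45
python3 - <<'E'
from h import *
np.set_printoptions(precision=2,suppress=True)
s=state();print(s['ee_pos'],s['ee_rot'],s['force'],s['torque'])
im=vision.grab_frame('side'); cv2.imwrite('pics/s1.png',im[:,:,::-1])
crop(im,270,120,430,240,5,'pics/s1c.png')
print(togo((413,-320,90)),togo((413,-320,90))*0+s['ee_rot'][2])
E
```

```text
time_s: 6.35
ee_pos: [499.6, -263.1, 88.4]
ee_rot: [-90.0, -0.3, -13.4]
force: [0.4, -0.0, -1.5]
gripper_width: 15.6
[ 499.56 -263.07   88.37] [-90.01  -0.25 -13.44] [ 0.38 -0.02 -1.54] [-0.12 -0.1  -0.03]
[-7.02 -0.29 -7.56] [-13.44 -13.44 -13.44]
```

View pics/s1c.png

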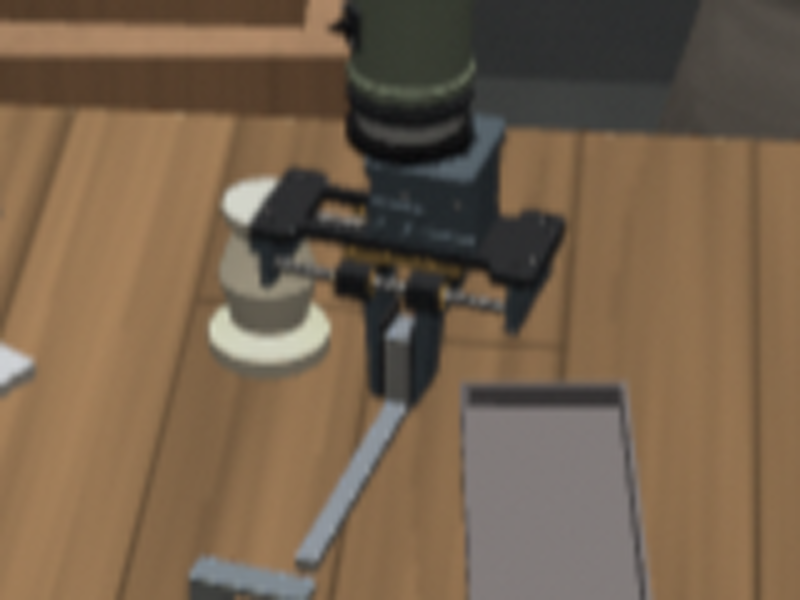

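```bash
python3 - <<'E'
from h import *
D=vision.camera_model('side')
for z in(65,75,85.5,95): print(z,(proj(D,(541.4,-88,z))[0]-[270,120])*5)
E
```

```text
65 [306.52223607 577.28183819]
75 [306.40898229 563.78755364]
85.5 [306.28920805 549.51635091]
95 [306.18007572 536.51313999]
```

```bash
python3 - <<'E'
from h import *
print(onz(vision.camera_model('scene'),(304,218.5),100),onz(vision.camera_model('side'),(380,256),100))
E
```

```text
[405.35247966  15.78676752 100.        ] [394.54228721  33.13440182 100.        ]
```

```bash
python3 -m handwheel '[[1.0,[-1.5,0,-1.5],-3],[1.0,[-3,0,-3],-6],[1.0,[-4.5,-0.3,-4.5],-10],[1.0,[-6,-0.3,-6],-14],[1.0,[-7,-0.3,-7.6],-18.9],[1.0,[-7,-0.3,-7.6],-18.9],[1.0,[-7,-0.3,-7.6],-18.9]]' 45
python3 - <<'E'
from h import *
np.set_printoptions(precision=2,suppress=True)
s=state();print(s['ee_pos'],s['ee_rot'],s['force'],s['torque'])
im=vision.grab_frame('wrist'); cv2.imwrite('pics/w5.png',im[:,:,::-1])
im=vision.grab_frame('side'); 
crop(im,310,120,470,240,5,'pics/s2c.png')
E
```

```text
time_s: 7.1
ee_pos: [413.0, -320.2, 89.6]
ee_rot: [-90.0, -0.1, 5.3]
force: [-0.4, 0.1, -1.4]
gripper_width: 15.7
[ 413.02 -320.15   89.62] [-89.98  -0.13   5.32] [-0.37  0.12 -1.38] [-0.04 -0.1  -0.03]
```

View pics/w5.png

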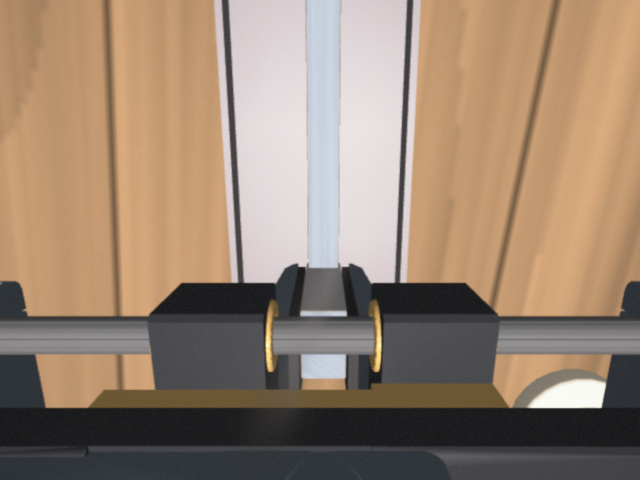

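View pics/s2c.png

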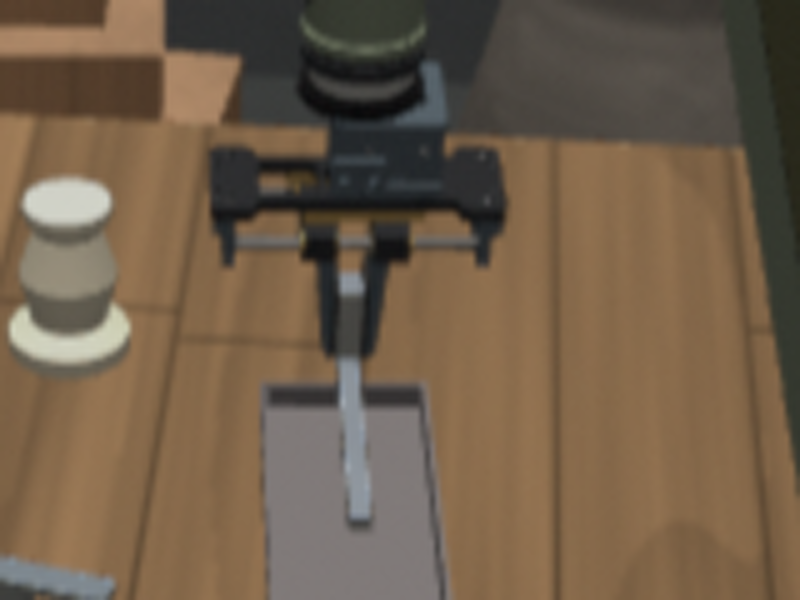

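```bash
python3 - <<'E'
from h import *
D=vision.camera_model('side');S=vision.camera_model('scene')
print(onz(D,(323.4,186),0),onz(S,(116,301),0))
print(togo((413,-322,17)))
E
```

```text
[ 608.82268354 -443.23123686    0.        ] [ 601.45191276 -437.31229855    0.        ]
[-0.09429593  7.27620841 -0.20492697]
```

```bash
python3 -m handwheel '[[1.0,[-0.1,2,-0.1],0],[1.0,[-0.1,4,-0.1],0],[1.0,[-0.1,5.5,-0.1],0],[1.0,[-0.1,6.5,-0.1],0],[1.0,[-0.1,7.0,-0.1],0],[1.0,[-0.1,7.3,-0.1],0],[1.0,[-0.1,7.35,-0.1],0],[1.0,[-0.1,7.35,-0.1],0]]' 45
python3 - <<'E'
from h import *
np.set_printoptions(precision=2,suppress=True)
s=state();print(s['ee_pos'],s['ee_rot'],s['force'],s['torque'])
E
```

```text
time_s: 8.0
ee_pos: [413.2, -321.2, 16.7]
ee_rot: [-90.0, -0.2, 5.4]
force: [0.3, -0.4, -1.7]
gripper_width: 15.9
[ 413.24 -321.17   16.74] [-90.04  -0.18   5.42] [ 0.28 -0.43 -1.73] [-0.03 -0.08 -0.04]
```

```bash
python3 -m handwheel '[[1.0,[0,0.05,0],0],[1.0,[0,0.1,0],0],[1.0,[0,0.1,0],0]]' 45
python3 -c "
from h import *
s=state();print(s['ee_pos'],s['ee_rot'],s['force'],s['torque'])"
```

```text
time_s: 8.3
ee_pos: [413.5, -321.5, 16.2]
ee_rot: [-90.1, -0.2, 5.4]
force: [0.9, -1.2, -0.3]
gripper_width: 15.7
[ 413.51193846 -321.46529895   16.17128798] [-90.07555592  -0.2242082    5.40501466] [ 0.87433923 -1.22507054 -0.32457993] [ 0.0979787  -0.1594882  -0.03557118]
```

```bash
python3 -m handwheel '[[4,[0,0,0],0],[4,[0,0,0],0],[4,[0,0,0],0],[4,[0,0,0],0],[4,[0,-2,0],0],[4,[0,-5,0],0],[4,[0,-9,0],0],[4,[0,-14,0],0],[4,[0,-17,0],0],[4,[0,-17,0],0]]' 45
python3 - <<'E'
from h import *
np.set_printoptions(precision=2,suppress=True)
s=state();print(s['ee_pos'],s['ee_rot'],s['force'],s['torque'])
im=vision.grab_frame('side'); crop(im,310,120,470,240,5,'pics/s3c.png')
im=vision.grab_frame('wrist'); cv2.imwrite('pics/w6.png',im[:,:,::-1])
E
```

```text
time_s: 9.3
ee_pos: [415.1, -323.1, 191.1]
ee_rot: [-90.5, -0.7, 5.4]
force: [-0.2, 0.3, 0.1]
gripper_width: 39.9
[ 415.08 -323.12  191.15] [-90.5   -0.65   5.41] [-0.18  0.27  0.08] [-0.01 -0.18  0.  ]
```

View pics/s3c.png

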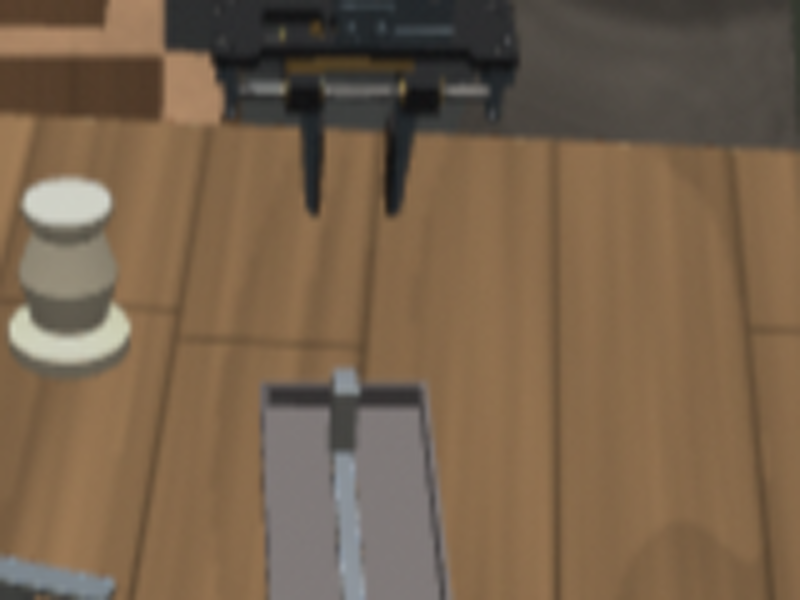

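View pics/w6.png

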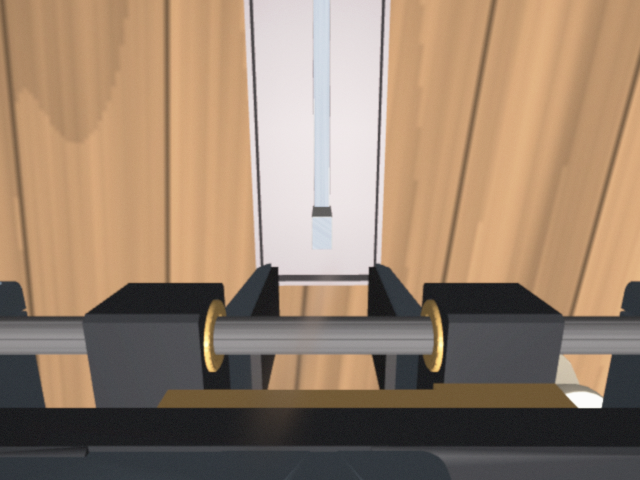

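```bash
python3 - <<'E'
from h import *
D=vision.camera_model('side');S=vision.camera_model('scene')
print(onz(D,(243,194),0),onz(S,(110,408),0)); print('block edge',onz(S,(150,350),200),onz(D,(270,140),200))
print(togo((860,-203,190)), state()['ee_rot'])
E
```

```text
[ 875.37235162 -367.78821941    0.        ] [ 8.90651742e+02 -3.59298927e+02 -1.13686838e-13]
block edge [ 923.05625814 -236.06772032  200.        ] [ 772.16295688 -390.81436885  200.        ]
[45.63927793 -0.1611602   7.55731849] [-90.11196525  -0.26008996   5.40629785]
```

```bash
python3 - <<'E'
from h import *
print(togo((800,40,320)), state()['ee_rot'])
E
python3 -m handwheel '[[9,[10,-3,8],1],[9,[20,-6,16],2.5],[9,[42,-13,32],2.5],[9,[42,-13,32],2.5],[9,[42,-13,32],2.5],[9,[42,-13,32],2.5],[9,[42,-13,32],2.5],[9,[42,-13,32],2.5],[9,[42,-13,32],2.5],[9,[42,-13,32],2.5]]'
```

```text
[ 42.0145097  -13.22610335  32.2890454 ] [-90.11196525  -0.26008996   5.40629785]
time_s: 10.4
ee_pos: [769.4, 9.9, 304.6]
ee_rot: [-90.1, -0.0, 2.9]
force: [1.1, 0.2, 0.4]
gripper_width: 89.8
```

```bash
python3 -m handwheel '[[9,[5,-0.5,3],0],[9,[10,-1,3],0],[9,[15,-1,3],0],[9,[20,-1,3],0],[9,[20,-1,3],0]]'
python3 -c "
from h import *
s=state();print(s['qpos'],s['qvel'],s['ee_pos'],s['ee_rot'])"
```

```text
time_s: 10.9
ee_pos: [891.9, 46.2, 271.6]
ee_rot: [-90.1, -1.5, 2.9]
force: [-0.5, -0.9, 0.9]
gripper_width: 90.0
[ 2.25292682e+00  5.55060025e+01  1.26612998e+01 -7.97060577e-02
  1.10322382e+02 -7.08949753e-01] [-0.13589661  1.11245499 -4.16201612  0.07375986 -6.64712169  0.19857213] [891.93669562  46.16059408 271.59182786] [-90.09270103  -1.50930176   2.93443035]
```

```bash
python3 -m handwheel '[[9,[20,0,0],0],[9,[40,0,0],0],[9,[40,0,0],0],[9,[40,0,0],0],[9,[40,0,0],0]]'
python3 -c "
from h import *
s=state();print(s['qpos'],s['ee_pos'],s['ee_rot'])"
```

```text
time_s: 11.4
ee_pos: [937.9, 48.2, 205.6]
ee_rot: [-90.1, -3.8, 2.9]
force: [-0.2, 1.3, 0.5]
gripper_width: 89.9
[ 2.25742907e+00  5.98911499e+01  1.23346289e+01 -4.73971559e-02
  1.03965305e+02 -6.86908246e-01] [937.86535949  48.20988197 205.55183885] [-90.09096208  -3.8081046    2.93439329]
```

```bash
python3 -m handwheel '[[9,[60,-20,0],0],[9,[60,-20,0],0],[9,[60,-20,0],0],[9,[60,-20,0],0],[9,[60,-20,0],0],[9,[60,-20,0],0],[9,[60,-20,0],0],[9,[60,-20,0],0]]'
python3 -c "
from h import *
s=state();print(s['qpos'],s['ee_pos'],s['ee_rot'])"
```

```text
time_s: 12.2
ee_pos: [953.4, 49.0, 203.6]
ee_rot: [-90.1, -6.2, 2.9]
force: [-0.4, -0.4, -0.6]
gripper_width: 89.8
[ 2.25788786e+00  6.00923923e+01  1.23284507e+01 -1.79828296e-02
  1.01335285e+02 -6.80230817e-01] [953.44427531  48.99795009 203.62279702] [-90.09166607  -6.24322563   2.9386216 ]
```

```bash
python3 -m handwheel '[[9,[60,-15,0],0],[9,[60,-15,0],0]]'; python3 -m handwheel '[[9,[60,-15,0],0],[9,[60,-15,0],0]]';python3 -m handwheel '[[9,[60,-15,0],0],[9,[60,-15,0],0]]'
```

```text
time_s: 12.4
ee_pos: [968.1, 49.7, 204.4]
ee_rot: [-90.1, -8.7, 2.9]
force: [0.2, -0.6, -0.6]
gripper_width: 89.8
time_s: 12.6
ee_pos: [981.3, 50.4, 208.3]
ee_rot: [-90.1, -11.1, 2.9]
force: [-0.5, 0.3, -0.7]
gripper_width: 90.5
time_s: 12.8
ee_pos: [993.0, 51.0, 216.0]
ee_rot: [-90.1, -13.5, 2.9]
force: [-0.3, -0.0, 0.4]
gripper_width: 90.4
```

Over-reaching tilts the tool outward by 2.4° per call. I'll use that to match the panel's 25.8° lean.

```bash
python3 -m handwheel '[[9,[60,-15,0],0],[9,[60,-15,0],0]]'; python3 -m handwheel '[[9,[60,-10,0],0],[9,[60,-10,0],0]]';python3 -m handwheel '[[9,[60,-5,0],0],[9,[60,-5,0],0]]';python3 -m handwheel '[[9,[60,0,0],0],[9,[60,0,0],0]]'
python3 -c "
from h import *
s=state();print(s['qpos'],s['ee_pos'],s['ee_rot'])"
```

```text
time_s: 13.0
ee_pos: [1003.7, 51.6, 227.3]
ee_rot: [-90.1, -16.0, 3.0]
force: [-0.0, -0.5, -0.3]
gripper_width: 89.8
time_s: 13.2
ee_pos: [1016.1, 52.2, 235.2]
ee_rot: [-90.1, -18.5, 3.0]
force: [0.4, 0.7, -0.6]
gripper_width: 90.0
time_s: 13.4
ee_pos: [1030.0, 52.9, 239.1]
ee_rot: [-90.1, -20.9, 3.0]
force: [-0.1, 0.4, -0.2]
gripper_width: 89.9
time_s: 13.6
ee_pos: [1045.3, 53.7, 239.6]
ee_rot: [-90.1, -23.4, 3.0]
force: [-0.5, -0.3, 0.1]
gripper_width: 89.8
[ 2.25287327 59.43833926 12.32299539  0.18782268 84.8864303  -0.67303928] [1045.27190804   53.7270482   239.62209714] [-90.09628845 -23.35278235   2.96773099]
```

```bash
python3 -m handwheel '[[9,[60,0,0],0],[9,[60,0,0],0]]'
python3 - <<'E'
from h import *
s=state();print(s['ee_rot'])
print(togo((700,100,240)),togo((350,160,210)))
E
```

```text
time_s: 13.8
ee_pos: [1058.6, 54.3, 243.9]
ee_rot: [-90.1, -25.7, 3.0]
force: [-0.2, 0.2, -0.7]
gripper_width: 89.9
[-90.10118427 -25.72534885   2.97055777]
[-32.21388091 -15.10246093   6.39292507] [-64.72454502 -27.45021274  14.17686653]
```

```bash
python3 -m handwheel '[[9,[-4,-1.6,0.8],0],[9,[-8,-3.2,1.6],0],[9,[-12,-5,2.5],0],[9,[-64.7,-27.4,14.2],0],[9,[-64.7,-27.4,14.2],0],[9,[-64.7,-27.4,14.2],0],[9,[-64.7,-27.4,14.2],0],[9,[-64.7,-27.4,14.2],0],[9,[-64.7,-27.4,14.2],0],[9,[-64.7,-27.4,14.2],0]]'
python3 - <<'E'
from h import *
s=state();print(s['ee_rot'],s['qpos'])
print(togo((350,160,210)))
E
```

```text
time_s: 14.8
ee_pos: [606.0, 121.3, 222.0]
ee_rot: [-90.1, -25.7, 2.9]
force: [0.3, 0.9, 0.9]
gripper_width: 90.2
[-90.09628409 -25.69224899   2.94534981] [ 12.55028575  10.37798097 104.43961612  -6.6092084   40.0073398
  13.74330609]
[-23.38491479  -9.9229434    5.16876722]
```

```bash
python3 -m handwheel '[[5,[-5,-2,1],0],[5,[-10,-4,2],0],[5,[-15,-6,3],0],[5,[-20,-8,4],0],[5,[-23.4,-9.9,5.2],0],[5,[-23.4,-9.9,5.2],0],[5,[-23.4,-9.9,5.2],0],[5,[-23.4,-9.9,5.2],0]]'
python3 - <<'E'
from h import *
m=vision.camera_model('wrist');s=state();print(s['ee_pos'],s['ee_rot'],s['qpos'])
im=vision.grab_frame('wrist'); cv2.imwrite('pics/w7.png',im[:,:,::-1])
np.save('w7E.npy',m['extrinsics'])
print(proj(m,[(370,152,120),(362,302,120),(366,227,120)]))
E
```

```text
time_s: 15.6
ee_pos: [350.4, 160.6, 210.5]
ee_rot: [-90.1, -25.8, 3.0]
force: [-0.2, -0.2, 0.3]
gripper_width: 49.9
[350.42076971 160.62988538 210.45177113] [-90.05954271 -25.77256338   2.97558502] [ 34.27702685 -10.29071738 126.98706763 -19.57209676  42.60825194
  43.3740111 ]
[[290.3680429  261.22985475]
 [284.64468426  16.20664693]
 [287.71697064 147.73456816]]
```

View pics/w7.png

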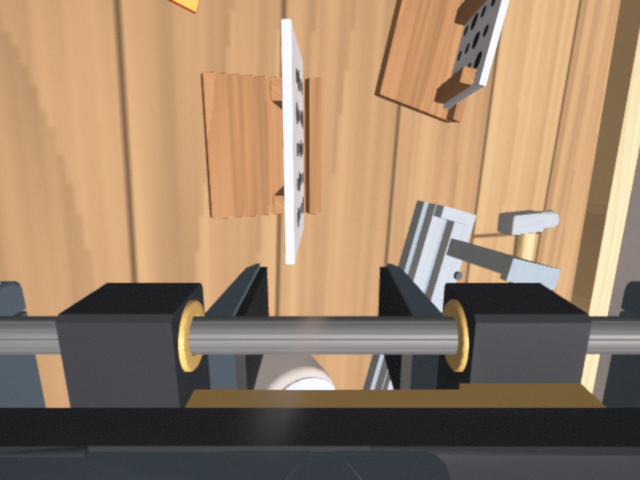

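```bash
python3 - <<'E'
import cv2
from h import crop
a=cv2.imread('pics/w7.png')
crop(a,265,5,325,85,7,'pics/w7a.png',True);crop(a,265,200,325,280,7,'pics/w7b.png',True)
x=cv2.hconcat([cv2.imread('pics/w7a.png'),cv2.imread('pics/w7b.png')]); cv2.imwrite('pics/w7c.png',x); print(x.shape)
E
```

```text
(560, 840, 3)
```

View pics/w7c.png

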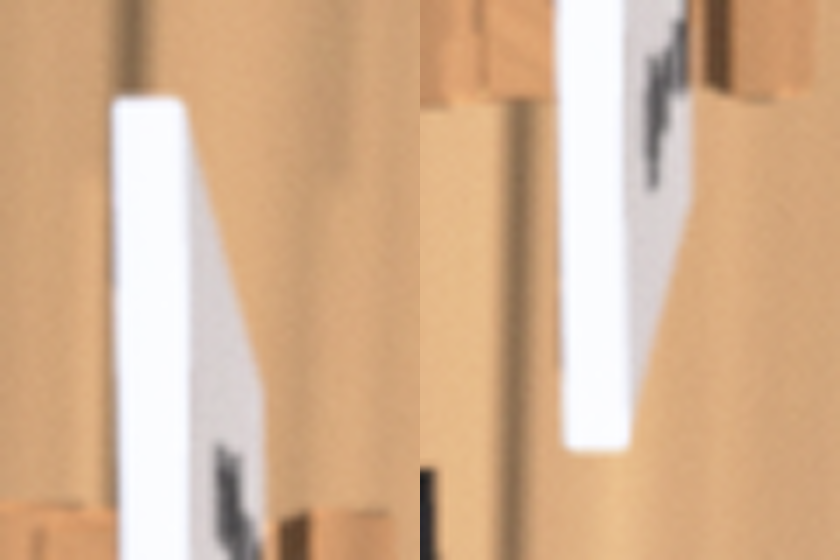

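```bash
python3 - <<'E'
from h import *
np.set_printoptions(precision=2,suppress=True)
m=vision.camera_model('wrist'); m['extrinsics']=np.load('w7E.npy')
for z in(118,121):
    A=onz(m,(286.0,18.5),z);B=onz(m,(290.0,263.9),z); d=A-B
    print(z,A,B,np.linalg.norm(d),np.degrees(np.arctan2(-d[0],d[1])),(A+B)/2)
z=121;A=onz(m,(286.0,18.5),z);B=onz(m,(290.0,263.9),z);M=(A+B)/2
R,s=toolR(); u=-R[:,1]
print('tool x,y',R[:,0],R[:,1])
for d in(50,-45): print(d,togo(M+u*d),M+u*d)
E
```

```text
118 [363.61 301.54 118.  ] [370.58 149.51 118.  ] 152.18728834970693 2.6237574475128564 [367.1  225.53 118.  ]
121 [362.51 300.62 121.  ] [369.39 150.43 121.  ] 150.33906647580415 2.6237574475128587 [365.95 225.53 121.  ]
tool x,y [0.9  0.05 0.43] [ 0.43  0.02 -0.9 ]
50 [-2.22  3.83  6.43] [344.26 224.48 166.04]
-45 [-2.22 13.33  6.43] [385.47 226.46  80.47]
```

```bash
python3 -m handwheel '[[5,[-2.2,1,3.5],0],[5,[-2.2,2,6.4],0],[5,[-2.2,4,6.4],0],[5,[-2.2,7,6.4],0],[5,[-2.2,9,6.4],0],[5,[-2.2,9,6.4],0]]'
python3 - <<'E'
from h import *
m=vision.camera_model('wrist');s=state();print(s['ee_pos'],s['ee_rot'],s['qpos'],s['force'])
im=vision.grab_frame('wrist'); cv2.imwrite('pics/w8.png',im[:,:,::-1])
M=np.array([365.95,225.53,121]);R,s=toolR(); print(togo(M+R[:,1]*45))
E
```

```text
time_s: 16.25
ee_pos: [367.5, 223.9, 117.0]
ee_rot: [-90.3, -25.5, 2.9]
force: [0.2, 0.2, 0.4]
gripper_width: 50.1
[367.4988755  223.9395753  117.03536254] [-90.33031062 -25.48113733   2.87523761] [ 42.30036512   3.23602244 131.44078179 -34.05357609  29.72631669
  67.04806075] [0.17834856 0.16684505 0.35033304]
[-0.03602693  4.19711958  0.11451597]
```

View pics/w8.png

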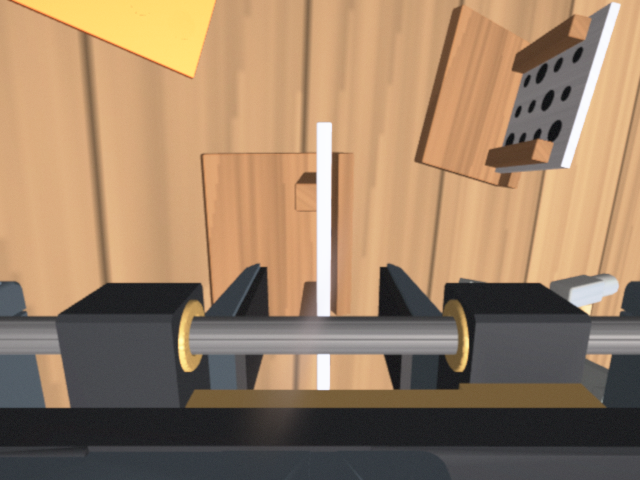

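```bash
python3 -m handwheel '[[5,[0,1.5,0.1],0],[5,[0,3,0.1],0],[5,[0,4.2,0.1],0],[5,[0,4.2,0.1],0]]'
python3 -c "
from h import *
s=state();print(s['ee_pos'],s['ee_rot'],s['qpos'],s['force'])"
python3 -m handwheel '[[0.3,[0,0,0],0],[0.3,[0,0,0],0],[0.3,[0,0,0],0],[0.3,[0,0,0],0],[0.3,[0,0,0],0],[0.3,[0,0,0],0],[0.3,[0,0,0],0],[0.3,[0,0,0],0]]' 12
python3 -c "
from h import *
s=state();print(s['ee_pos'],s['ee_rot'],s['qpos'],s['force'])"
```

```text
time_s: 16.7
ee_pos: [386.5, 226.0, 80.6]
ee_rot: [-90.3, -25.6, 2.8]
force: [-0.6, 0.1, 0.5]
gripper_width: 49.7
[386.4964638  225.97408208  80.58048443] [-90.26267434 -25.59056533   2.79265016] [ 40.36259627   8.49066759 133.07310433 -42.17827281  23.43115289
  74.53242796] [-0.62313517  0.08305543  0.54921097]
time_s: 17.5
ee_pos: [386.4, 225.9, 80.5]
ee_rot: [-90.3, -25.6, 2.8]
force: [-0.6, -0.6, 0.8]
gripper_width: 6.3
[386.3948099  225.93664961  80.52626956] [-90.26824813 -25.58178685   2.79737558] [ 40.36706248   8.49022237 133.08140242 -42.1728287   23.43293826
  74.529255  ] [-0.59450483 -0.61022242  0.78498124]
```

```bash
python3 -m handwheel '[[0.3,[0,0,0],0],[0.3,[0,-0.5,0],0],[0.3,[0,-1.5,0],0],[0.3,[0,-3,0],0],[0.3,[0,-5,0],0],[0.3,[0,-7.5,0],0],[0.3,[0,-10,0],0],[0.3,[0,-12,0],0],[0.3,[0,-12,0],0]]' 25
python3 - <<'E'
from h import *
np.set_printoptions(precision=2,suppress=True)
s=state();print(s['ee_pos'],s['ee_rot'],s['qpos'],s['force'])
im=vision.grab_frame('side'); crop(im,290,210,450,330,5,'pics/s4c.png')
E
```

```text
time_s: 18.4
ee_pos: [334.6, 224.9, 191.0]
ee_rot: [-90.0, -25.8, 2.8]
force: [0.5, 0.9, -1.6]
gripper_width: 5.9
[334.6  224.9  190.96] [-90.03 -25.76   2.76] [ 46.82  -5.46 126.43 -26.32  43.04  60.96] [ 0.5   0.94 -1.64]
```

View pics/s4c.png

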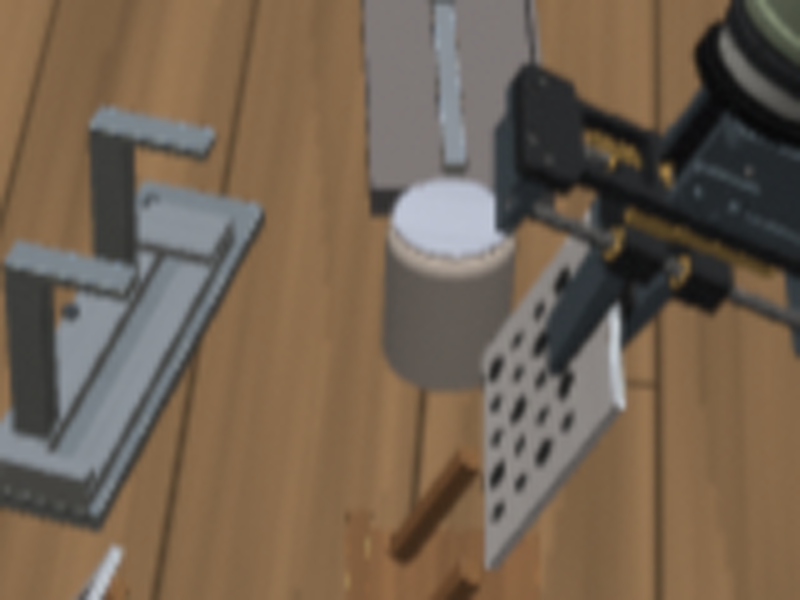

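```bash
cat >> h.py <<'E'
ST=np.array([576.5,69.4]); SA=np.radians(-13.3)
SX=np.array([np.cos(SA),np.sin(SA),0]);SY=np.array([-np.sin(SA),np.cos(SA),0]);SZ=np.array([0,0,1.])
def st2w(p): return np.array([ST[0],ST[1],0])+p[0]*SX+p[1]*SY+p[2]*SZ
def w2st(P): d=np.array(P)-[ST[0],ST[1],0]; return np.array([d@SX,d@SY,d@SZ])
E
python3 - <<'E'
from h import *
from scipy.optimize import brentq
np.set_printoptions(precision=2,suppress=True)
R,s=toolR()
def Rt(al): return R@Rn.from_euler('y',al,degrees=True).as_matrix()
al=brentq(lambda a:(Rt(a)[:,0]@SY),0,30); R2=Rt(al); print('turn',al,'normal st',R2[:,0]@np.c_[SX,SY,SZ],'z ax',R2[:,2]@np.c_[SX,SY,SZ],'d',R2[:,1]@np.c_[SX,SY,SZ])
d=R2[:,1]
for foot in((-70,30,60),(-70,30,12)):
    T=st2w(foot)-75*d; print(foot,T,togo(T),w2st(T))
S=vision.camera_model('scene');print('small cradle',[onz(S,p,0) for p in((409,293),(457,300))], w2st((400,22,0)))
E
```

```text
turn 14.570543992139282 normal st [0.91 0.   0.42] z ax [-0.05  0.99  0.11] d [ 0.42  0.12 -0.9 ]
(-70, 30, 60) [482.83 113.32 127.6 ] [ 10.2   11.79 -11.78] [-101.26   21.19  127.6 ]
(-70, 30, 12) [482.83 113.32  79.6 ] [  8.12  16.12 -11.77] [-101.26   21.19   79.6 ]
small cradle [array([592.77, 271.49,   0.  ]), array([620.66, 383.81,   0.  ])] [-160.86  -86.73    0.  ]
```

```bash
python3 -m handwheel '[[0.3,[2,1,-2],2],[0.3,[5,2.3,-4.5],5],[0.3,[8,3.7,-7],9],[0.3,[11,5.1,-10],13],[0.3,[13,6.1,-11.8],14.6],[0.3,[13,6.1,-11.8],14.6],[0.3,[12,8,-11.8],14.6],[0.3,[11,10,-11.8],14.6],[0.3,[10.2,11.8,-11.8],14.6],[0.3,[10.2,11.8,-11.8],14.6]]' 25
python3 - <<'E'
from h import *
np.set_printoptions(precision=2,suppress=True)
s=state();print(s['ee_pos'],s['ee_rot'],s['qpos'],s['force'],s['torque'])
im=vision.grab_frame('side'); crop(im,270,190,430,310,5,'pics/s5c.png')
im=vision.grab_frame('scene'); crop(im,250,160,410,280,5,'pics/c5c.png')
E
```

```text
time_s: 19.45
ee_pos: [479.3, 112.2, 123.1]
ee_rot: [-83.6, -24.3, -13.2]
force: [-1.0, -0.3, -1.9]
gripper_width: 5.9
[479.34 112.18 123.06] [-83.58 -24.3  -13.18] [ 15.73   6.24 126.5  -14.51  23.46  39.64] [-0.96 -0.29 -1.9 ] [-0.07  0.39  0.03]
```

View pics/s5c.png

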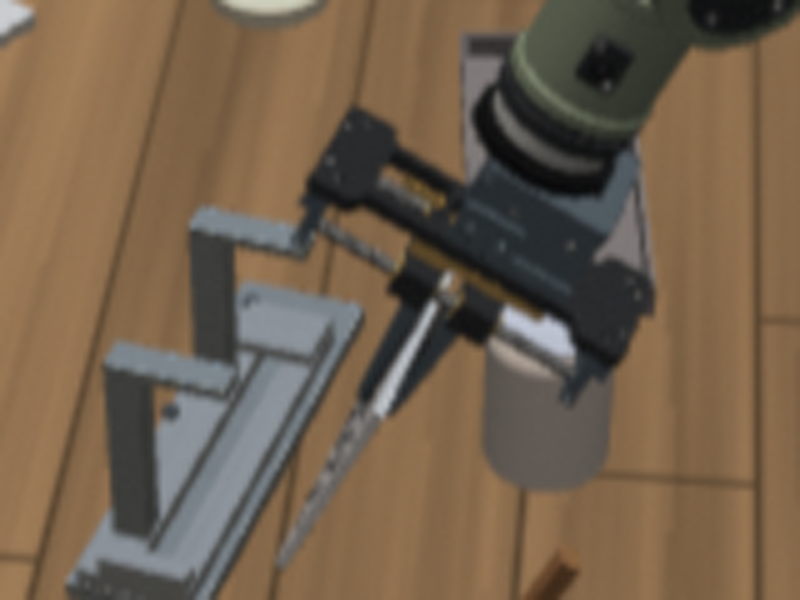

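View pics/c5c.png

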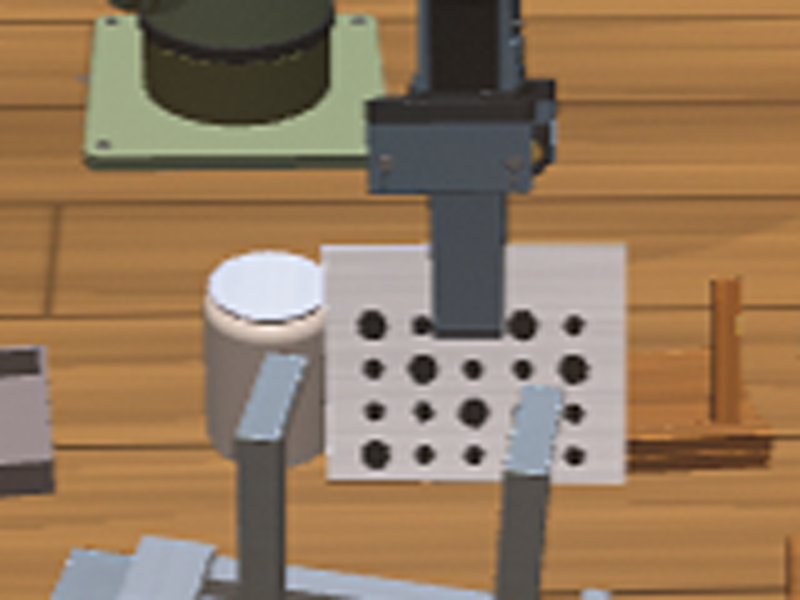

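```bash
python3 -m handwheel '[[0.3,[-0.6,1.3,-0.15],0],[0.3,[-1.2,2.6,-0.3],0],[0.3,[-1.76,3.8,-0.46],0],[0.3,[-1.76,3.8,-0.46],0],[0.3,[-1.76,3.8,-0.46],0]]' 25
python3 - <<'E'
from h import *
np.set_printoptions(precision=2,suppress=True)
R,s=toolR();print(s['ee_pos'],s['ee_rot'],s['force'],s['torque'],w2st(s['ee_pos']+75*R[:,1]),R[2])
E
```

```text
time_s: 20.05
ee_pos: [483.0, 113.3, 85.6]
ee_rot: [-83.3, -24.8, -13.3]
force: [1.5, -0.4, -1.3]
gripper_width: 6.2
[482.97 113.33  85.57] [-83.27 -24.78 -13.27] [ 1.48 -0.43 -1.26] [-0.03  0.36 -0.04] [-69.91  30.04  17.94] [ 0.42 -0.9   0.11]
```

```bash
python3 -m handwheel '[[0.3,[-0.21,0.45,-0.05],0],[0.3,[-0.42,0.9,-0.11],0],[0.3,[-0.5,1.08,-0.13],0],[0.3,[-0.5,1.08,-0.13],0]]' 15
python3 -m handwheel '[[0.3,[-0.1,0.2,-0.02],0],[0.3,[-0.13,0.27,-0.03],0],[0.3,[-0.13,0.27,-0.03],0]]' 15
python3 - <<'E'
from h import *
np.set_printoptions(precision=2,suppress=True)
R,s=toolR();print(s['ee_pos'],s['ee_rot'],s['force'],s['torque'],w2st(s['ee_pos']+75*R[:,1]),R[2])
im=vision.grab_frame('scene'); crop(im,250,160,410,280,5,'pics/c6c.png')
E
```

```text
time_s: 20.45
ee_pos: [484.7, 114.3, 74.9]
ee_rot: [-83.1, -25.0, -13.3]
force: [-1.5, 3.1, 4.2]
gripper_width: 6.0
time_s: 20.75
ee_pos: [486.4, 115.5, 73.5]
ee_rot: [-82.9, -25.2, -13.3]
force: [-1.7, 3.7, 4.8]
gripper_width: 5.9
[486.4  115.46  73.47] [-82.9  -25.25 -13.28] [-1.7   3.74  4.78] [0.23 0.02 0.25] [-66.54  33.38   6.16] [ 0.43 -0.9   0.11]
```

View pics/c6c.png

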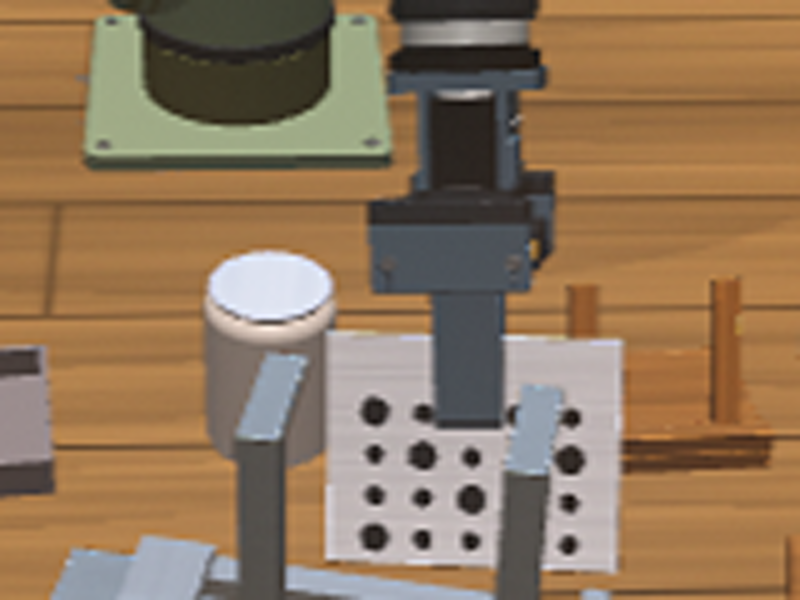

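```bash
python3 -m handwheel '[[0.3,[0,0,0],0],[0.3,[-0.13,0.27,-0.03],0],[0.3,[-0.21,0.45,-0.05],0],[0.3,[-0.3,0.6,-0.07],0],[0.3,[-0.34,0.72,-0.09],0],[0.3,[-0.34,0.72,-0.09],0]]' 6
python3 - <<'E'
from h import *
np.set_printoptions(precision=2,suppress=True)
R,s=toolR();print(s['ee_pos'],s['ee_rot'],s['force'],s['torque'],w2st(s['ee_pos']+75*R[:,1]),R[2])
im=vision.grab_frame('scene'); crop(im,250,160,410,280,5,'pics/c7c.png')
E
```

```text
time_s: 21.4
ee_pos: [489.0, 117.1, 67.1]
ee_rot: [-82.6, -25.6, -13.3]
force: [0.6, 4.2, 5.4]
gripper_width: 6.3
[488.96 117.12  67.06] [-82.63 -25.55 -13.27] [0.59 4.16 5.45] [ 0.48 -0.4   0.48] [-64.1   35.94  -0.05] [ 0.43 -0.89  0.12]
```

View pics/c7c.png

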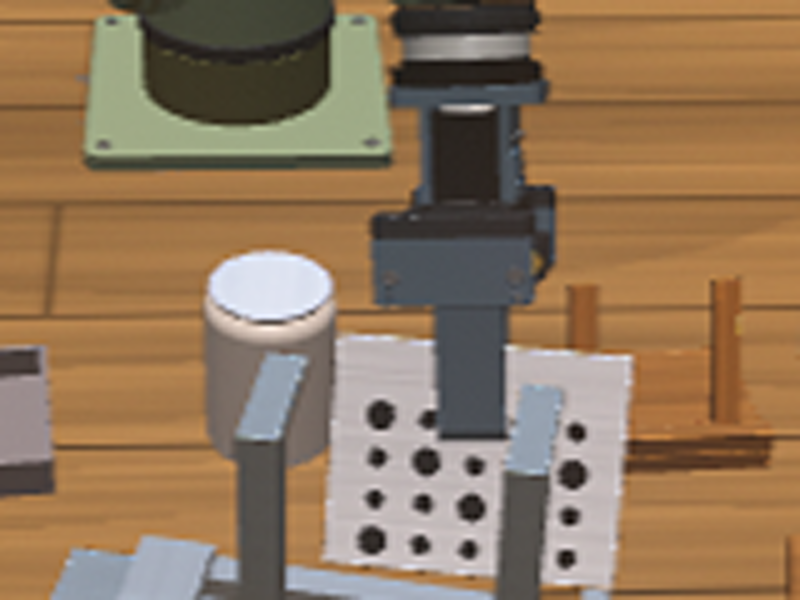

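```bash
python3 - <<'E'
from h import *
S=vision.camera_model('scene')
p=proj(S,[st2w((-64,-40,3)),st2w((-64,110,3))]); print((p-[250,160])*5,(p[1]-p[0])[1]/(p[1]-p[0])[0])
o=[onz(S,(250+325/5-.4,160+560/5-.4),0),onz(S,(250+610/5-.4,160+585/5-.4),0)]; print([w2st(q) for q in o])
E
```

```text
[[330.77788629 553.24349991]
 [618.72436949 592.19312295]] 0.13526688224793695
[array([-62.89216074, -43.871895  ,   0.        ]), array([-73.57009458, 103.92037946,   0.        ])]
```

```bash
python3 -m handwheel '[[0.3,[-0.1,0.2,-0.02],0],[0.3,[-0.2,0.42,-0.05],0],[0.3,[-0.3,0.63,-0.07],0],[0.3,[-0.34,0.72,-0.09],0],[0.3,[-0.34,0.72,-0.09],0]]' 5
python3 - <<'E'
from h import *
np.set_printoptions(precision=2,suppress=True)
R,s=toolR();print(s['ee_pos'],s['ee_rot'],s['force'],s['torque'],w2st(s['ee_pos']+75*R[:,1]),R[2])
im=vision.grab_frame('scene'); crop(im,250,160,410,280,5,'pics/c8c.png')
E
```

```text
time_s: 21.95
ee_pos: [490.2, 117.6, 59.7]
ee_rot: [-82.5, -25.7, -13.3]
force: [0.3, 0.8, 4.8]
gripper_width: 7.7
[490.22 117.6   59.74] [-82.53 -25.69 -13.26] [0.26 0.76 4.75] [ 0.03 -0.46  0.09] [-62.82  36.83  -7.27] [ 0.43 -0.89  0.12]
```

View pics/c8c.png

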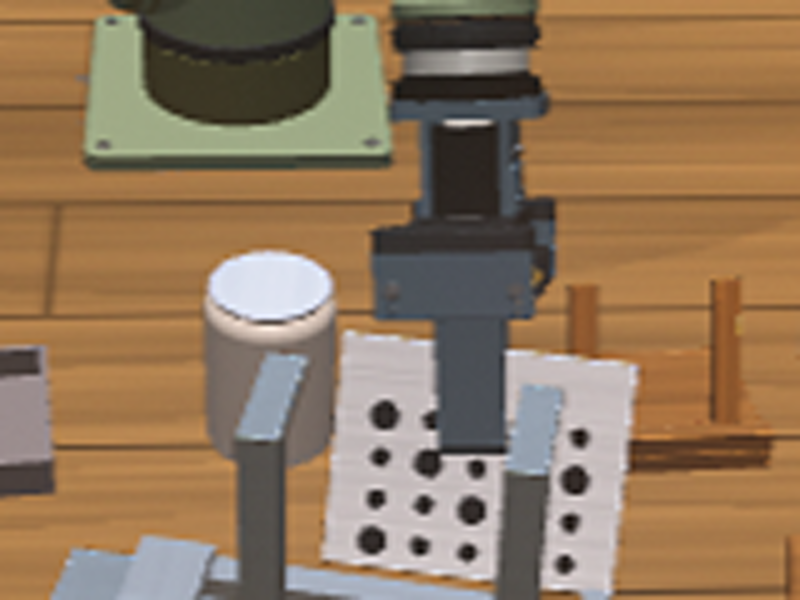

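```bash
python3 -m handwheel '[[0.3,[0,-0.1,0],0],[0.3,[0,-0.15,0],0],[0.3,[0,-0.15,0],0],[0.3,[0,-0.15,0],0]]' 30
python3 - <<'E'
from h import *
np.set_printoptions(precision=2,suppress=True)
R,s=toolR();print(s['ee_pos'],s['ee_rot'],s['force'],s['torque'],s['gripper_width'],w2st(s['ee_pos']+65*R[:,1]),R[2])
im=vision.grab_frame('side'); crop(im,270,190,430,310,5,'pics/s8c.png')
E
```

```text
time_s: 22.4
ee_pos: [489.8, 117.5, 61.1]
ee_rot: [-82.5, -25.7, -13.3]
force: [2.8, -0.1, 1.8]
gripper_width: 6.3
[489.83 117.54  61.13] [-82.52 -25.71 -13.25] [ 2.83 -0.1   1.8 ] [-0.31 -0.61  0.01] 6.250852422668087 [-67.47  35.39   3.07] [ 0.43 -0.89  0.12]
```

View pics/s8c.png

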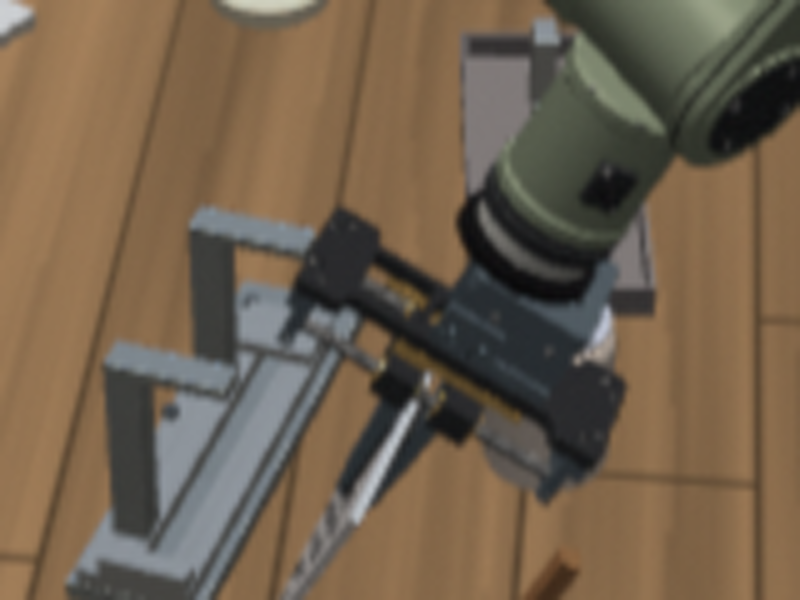

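```bash
python3 -m handwheel '[[0.3,[0,-1,0],0],[0.3,[0,-3,0],0],[0.3,[0,-6,0],0],[0.3,[0,-9,0],0],[0.3,[0,-12,0],0],[0.3,[0,-13,0],0],[0.3,[0,-13,0],0]]' 30
python3 - <<'E'
from h import *
np.set_printoptions(precision=2,suppress=True)
S=vision.camera_model('scene')
o=[onz(S,(250+323/5-.4,160+558/5-.4),0),onz(S,(250+609/5-.4,160+592/5-.4),0)]; print([w2st(q) for q in o])
R,s=toolR();print(s['ee_pos'],s['ee_rot'],s['force'],w2st(s['ee_pos']),w2st(s['ee_pos']+65*R[:,1]),R.T@SX,R.T@SY,R.T@SZ)
im=vision.grab_frame('scene'); crop(im,250,130,410,250,5,'pics/c9c.png')
im=vision.grab_frame('side'); crop(im,290,190,450,310,5,'pics/s9c.png')
E
```

```text
time_s: 23.15
ee_pos: [430.6, 113.7, 177.2]
ee_rot: [-82.5, -25.7, -13.3]
force: [0.2, -0.0, -1.7]
gripper_width: 5.9
[array([-64.26, -45.2 ,   0.  ]), array([-67.97, 103.91,   0.  ])]
[430.64 113.71 177.21] [-82.52 -25.69 -13.28] [ 0.23 -0.01 -1.71] [-152.14    9.57  177.21] [-124.21   18.04  119.13] [ 0.9   0.43 -0.06] [0.   0.13 0.99] [ 0.43 -0.89  0.12]
```

View pics/c9c.png

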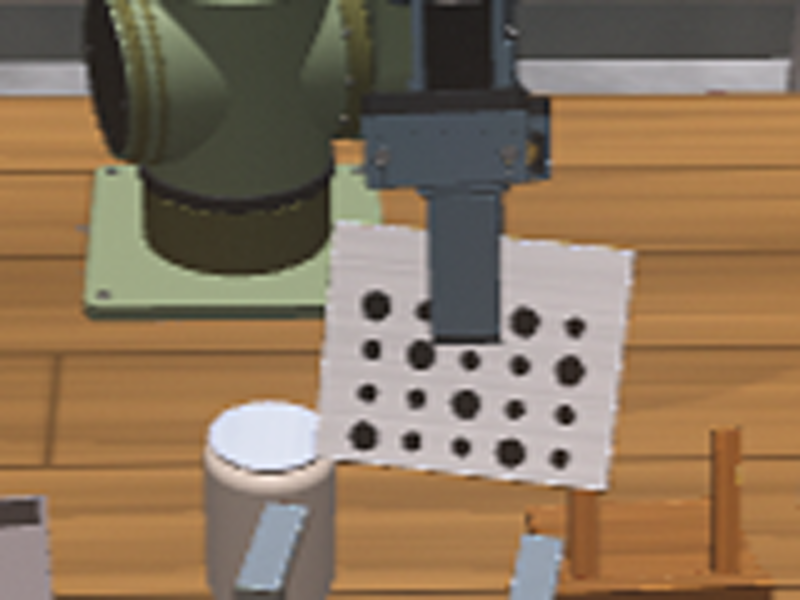

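View pics/s9c.png

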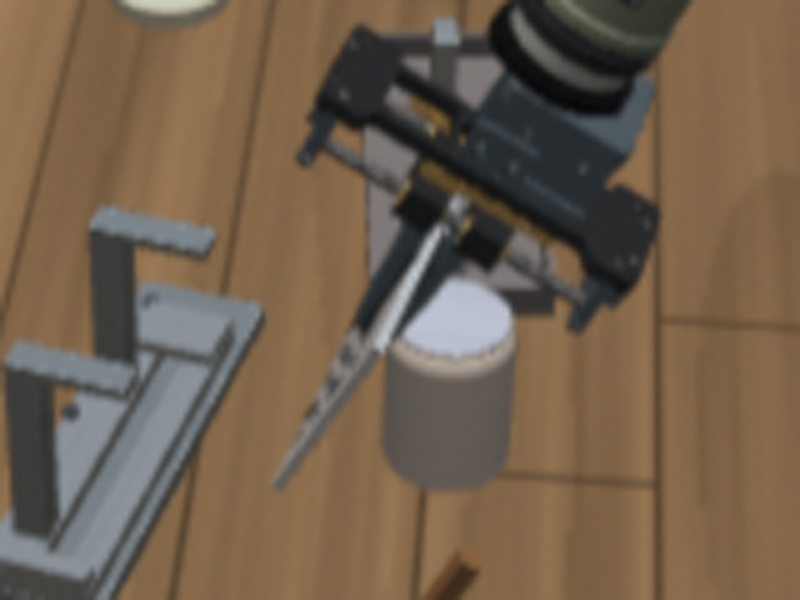

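```bash
python3 - <<'E'
from h import *
np.set_printoptions(precision=1,suppress=True)
S=vision.camera_model('scene');D=vision.camera_model('side')
a=lambda X,Y:(250+X/5-.4,130+Y/5-.4); b=lambda X,Y:(290+X/5-.4,190+Y/5-.4)
P={}
for n,p,q in(('BR',(605,489),(277,488)),('TR',(634,252),(382,349)),('TL',(335,222),(463,198))):
    X,e=tri([(S,a(*p)),(D,b(*q))]); P[n]=X; print(n,w2st(X),e)
print(np.linalg.norm(P['BR']-P['TR']),np.linalg.norm(P['TR']-P['TL']), w2st(P['BR']+(P['TL']-P['TR'])/2),w2st(P['BR']+(P['TL']-P['TR'])))
# keeper tips via same cameras, current: scene keeper corner tips & side
E
```

```text
BR [-124.6   87.1  116.1] [np.float64(0.5128435198087168), np.float64(0.5105293213871177)]
TR [-176.8   87.1  222.8] [np.float64(0.5301550962714584), np.float64(0.5454181778147192)]
TL [-178.3  -59.6  215.5] [np.float64(3.125336131993651), np.float64(3.046127454050029)]
118.75838805793084 146.84477839297597 [-125.4   13.8  112.4] [-126.2  -59.6  108.8]
```

```bash
python3 - <<'E'
from h import *
np.set_printoptions(precision=2,suppress=True)
S=vision.camera_model('scene')
for roll in(0,-1,-2,-3):
    r=np.radians(roll);p=proj(S,[st2w((-124.5,10-75*np.cos(r),116+75*np.sin(r))),st2w((-124.5,10+75*np.cos(r),116-75*np.sin(r)))]);print(roll,(p[1]-p[0])[1]/(p[1]-p[0])[0])
R,s=toolR()
print(R.T@(78*SX-10*SY)/10, 'down plane 85:',R[:,1]@np.c_[SX,SY,SZ])
# direction in plane perpendicular to SY : 
pl=np.cross(SY,R[:,0]); pl=pl/np.linalg.norm(pl); print(pl@np.c_[SX,SY,SZ], R.T@pl)
E
```

```text
0 0.11961907960169987
-1 0.10493293689815586
-2 0.09026300894491275
-3 0.07560034173057625
[ 7.04  3.2  -1.43] down plane 85: [ 0.43  0.13 -0.89]
[ 0.43 -0.   -0.9 ] [-0.    0.99 -0.13]
```

```bash
python3 -m handwheel '[[0.3,[2,0.9,-0.4],0],[0.3,[4,1.8,-0.8],0],[0.3,[6,2.7,-1.2],0],[0.3,[7,3.2,-1.4],0],[0.3,[7,3.2,-1.4],0],[0.3,[7,5.2,-1.7],0],[0.3,[7,7.2,-1.9],0],[0.3,[7,9.2,-2.2],0],[0.3,[7,9.2,-2.2],0],[0.3,[7,9.2,-2.2],0]]' 30
python3 - <<'E'
from h import *
np.set_printoptions(precision=2,suppress=True)
R,s=toolR();print(s['ee_pos'],s['ee_rot'],s['force'],w2st(s['ee_pos']),w2st(s['ee_pos']+67*R[:,1]))
im=vision.grab_frame('scene'); crop(im,250,180,390,285,5.7,'pics/c10.png')
im=vision.grab_frame('side'); crop(im,270,200,410,305,5.7,'pics/s10.png')
im=vision.grab_frame('wrist'); cv2.imwrite('pics/w10.png',im[:,:,::-1])
E
```

```text
time_s: 24.25
ee_pos: [528.1, 80.2, 120.2]
ee_rot: [-82.7, -25.4, -13.2]
force: [0.7, 0.9, -2.5]
gripper_width: 5.8
[528.13  80.16 120.21] [-82.68 -25.41 -13.21] [ 0.7   0.93 -2.52] [-49.55  -0.66 120.21] [-21.04   7.92  60.19]
```

View pics/c10.png

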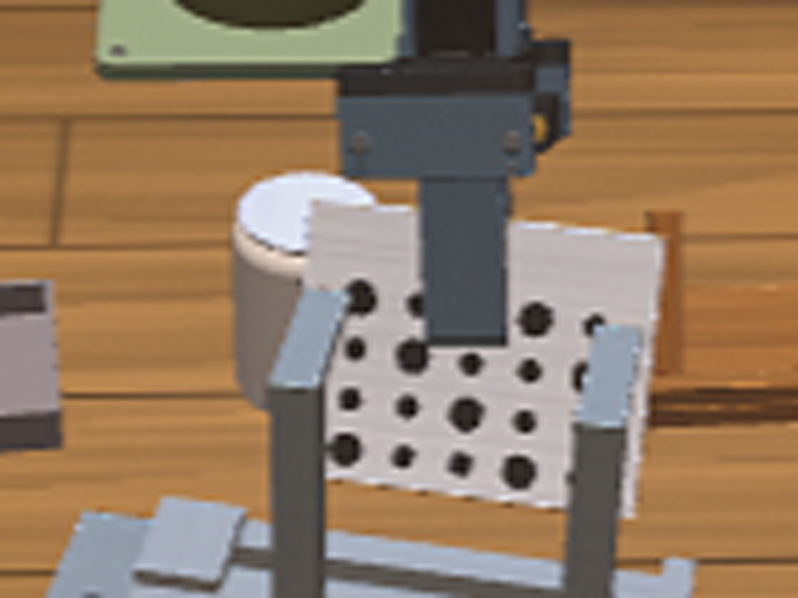

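View pics/s10.png

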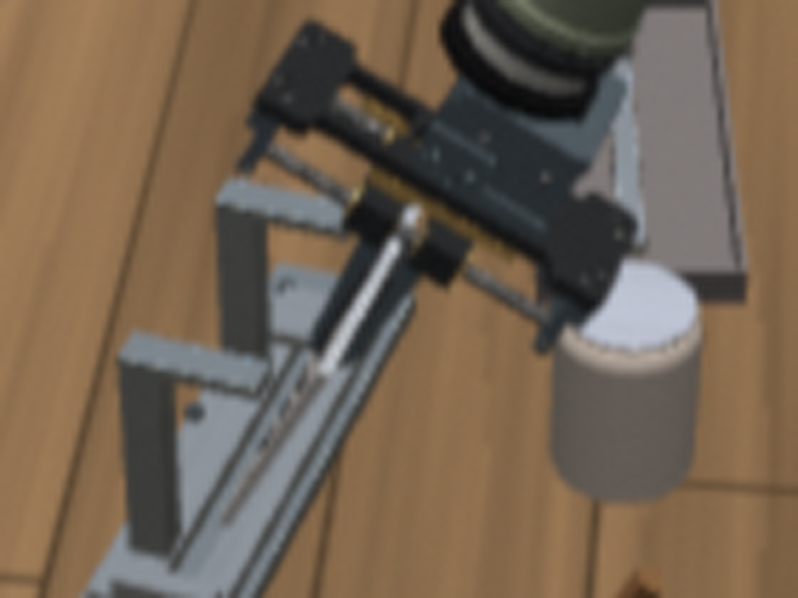

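View pics/w10.png

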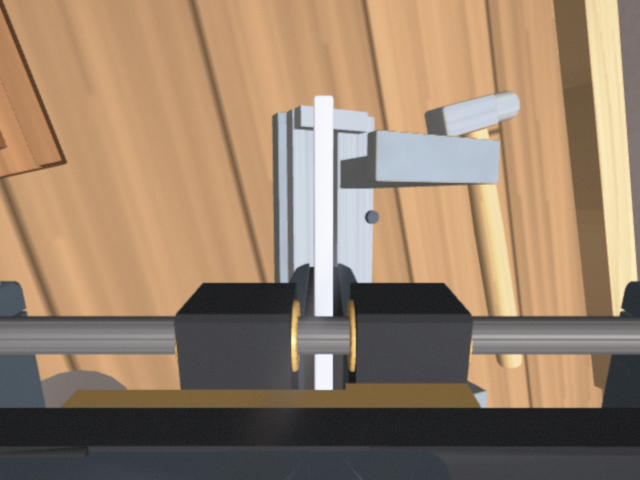

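```bash
python3 - <<'E'
import cv2
from h import crop
a=cv2.imread('pics/w10.png'); crop(a,260,85,510,285,3.2,'pics/w10c.png',True)
E
```

```text
(no output)
```

View pics/w10c.png

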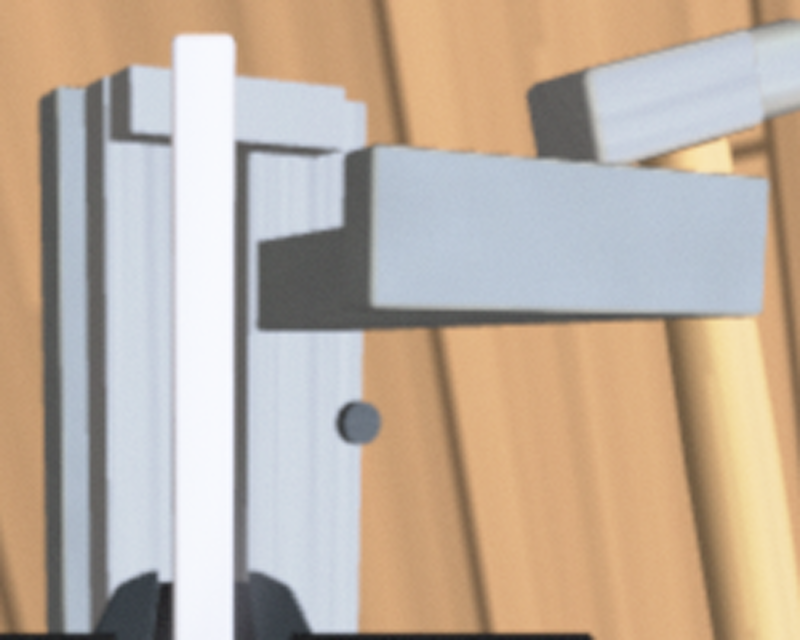

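```bash
python3 - <<'E'
from h import *
np.set_printoptions(precision=2,suppress=True)
m=vision.camera_model('wrist')
c=lambda X,Y:(260+X/3.2-.35,85+Y/3.2-.35)
d={(-38,71,147):(373,147),(-38,51,147):(370,307),(30,51,147):(762,315),(30,71,147):(768,178),(-32,103,14):(57,88),(-26,103,26):(105,78)}
L=list(d);W=[onz(m,c(*d[k]),k[2]) for k in L]
for k,w in zip(L,W): print(k,w2st(w))
print(fit2(L,W))
for p in((247,155),(247,570)): print('rear wall edge',w2st(onz(m,c(*p),26)))
R,s=toolR()
# panel top edge, 120 from foot => 53 behind TCP
for p in((205,35),(205,570)): 
    w=onz(m,c(*p),s['ee_pos'][2]+53*.9); print('panel top',w2st(w))
print(w2st(s['ee_pos']-53*R[:,1]))
E
```

```text
(-38, 71, 147) [-36.98  71.34 147.  ]
(-38, 51, 147) [-37.05  51.95 147.  ]
(30, 51, 147) [ 31.22  51.98 147.  ]
(30, 71, 147) [ 30.99  71.68 147.  ]
(-32, 103, 14) [-31.15 103.28  14.  ]
(-26, 103, 26) [-24.79 103.66  26.  ]
(array([577.89,  69.77]), np.float64(-13.125037142514952), array([0.23, 0.41, 0.23, 0.12, 0.32, 0.26]))
rear wall edge [ 8.63 90.26 26.  ]
rear wall edge [ 9.09 -2.55 26.  ]
panel top [-70.71  76.11 169.59]
panel top [-70.68  24.57 169.59]
[-71.21  -7.09 169.28]
```

```bash
sed -i 's/^ST=.*/ST=np.array([577.6,69.7]); SA=np.radians(-13.15)/' h.py
python3 -m handwheel '[[0.3,[0.15,0.57,-0.08],0],[0.3,[0.29,1.14,-0.15],0],[0.3,[0.29,2.1,-0.3],0],[0.3,[0.29,3.1,-0.41],0],[0.3,[0.29,3.1,-0.41],0],[0.3,[0.29,3.1,-0.41],0]]' 30
python3 - <<'E'
from h import *
np.set_printoptions(precision=2,suppress=True)
R,s=toolR();pl=np.cross(SY,R[:,0]);print(s['ee_pos'],s['ee_rot'],s['force'],w2st(s['ee_pos']),w2st(s['ee_pos']+67*pl),pl@np.c_[SX,SY,SZ],R.T@pl,R.T@SX,R[:,0]@SY)
im=vision.grab_frame('side'); crop(im,270,200,410,305,5.7,'pics/s11.png')
E
```

```text
time_s: 25.0
ee_pos: [544.7, 76.4, 94.1]
ee_rot: [-82.6, -25.5, -13.2]
force: [-0.2, -0.3, -1.4]
gripper_width: 6.1
[544.72  76.41  94.11] [-82.63 -25.54 -13.23] [-0.25 -0.27 -1.39] [-33.54  -0.94  94.11] [-4.66 -0.94 33.65] [ 0.43  0.   -0.9 ] [ 0.    0.99 -0.13] [ 0.9   0.43 -0.05] -0.0012132460900981996
```

View pics/s11.png

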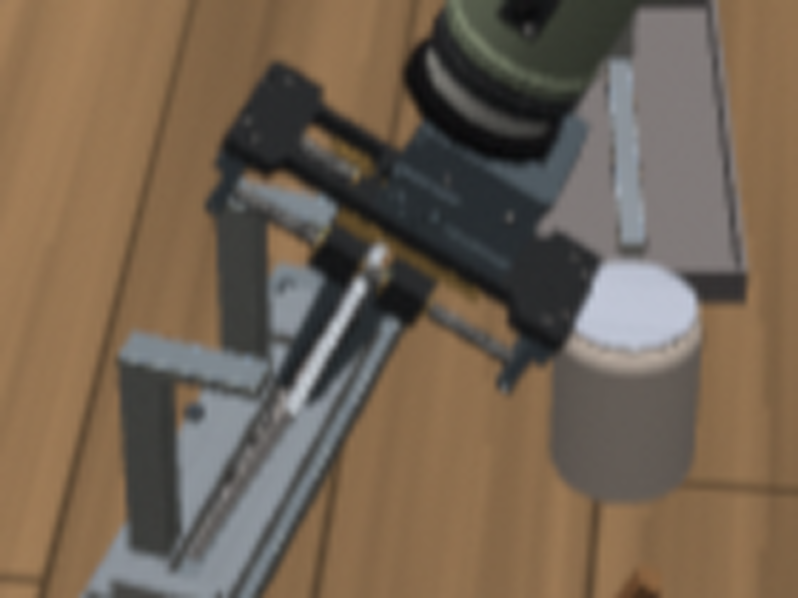

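```bash
python3 -m handwheel '[[0.3,[-0.04,0.5,-0.07],0],[0.3,[-0.04,1.0,-0.13],0],[0.3,[-0.04,1.4,-0.18],0],[0.3,[-0.04,1.6,-0.21],0],[0.3,[-0.04,1.6,-0.21],0]]' 30
python3 - <<'E'
from h import *
np.set_printoptions(precision=2,suppress=True)
R,s=toolR();pl=np.cross(SY,R[:,0]);print(s['ee_pos'],s['ee_rot'],s['force'],s['torque'],w2st(s['ee_pos']+67*pl))
E
```

```text
time_s: 25.55
ee_pos: [551.3, 74.9, 79.4]
ee_rot: [-82.6, -25.5, -13.2]
force: [0.4, 0.7, -1.7]
gripper_width: 5.5
[551.26  74.92  79.42] [-82.62 -25.55 -13.23] [ 0.4   0.73 -1.67] [-0.05  0.39 -0.04] [ 2.06 -0.91 18.97]
```

```bash
python3 -m handwheel '[[0.3,[0,0.2,-0.03],0],[0.3,[0,0.35,-0.05],0],[0.3,[0,0.35,-0.05],0]]' 30
python3 - <<'E'
from h import *
np.set_printoptions(precision=2,suppress=True)
R,s=toolR();pl=np.cross(SY,R[:,0]);print(s['ee_pos'],s['ee_rot'],s['force'],s['torque'],w2st(s['ee_pos']+67*pl))
im=vision.grab_frame('side'); crop(im,270,200,410,305,5.7,'pics/s12.png')
im=vision.grab_frame('scene'); crop(im,250,180,390,285,5.7,'pics/c12.png')
E
```

```text
time_s: 25.85
ee_pos: [552.7, 74.5, 76.1]
ee_rot: [-82.6, -25.5, -13.2]
force: [0.2, -0.1, -2.3]
gripper_width: 5.8
[552.7   74.48  76.07] [-82.63 -25.53 -13.22] [ 0.17 -0.11 -2.34] [-0.05  0.34  0.03] [ 3.54 -1.01 15.61]
```

View pics/s12.png

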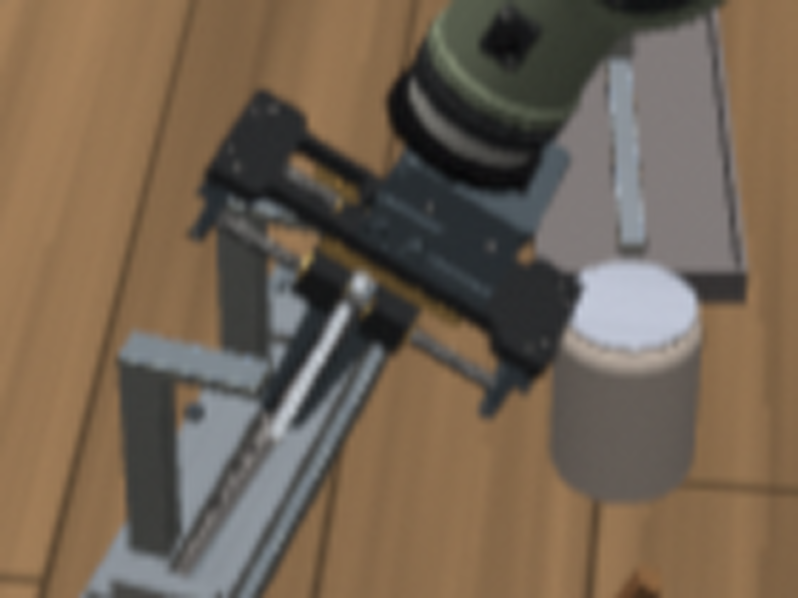

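View pics/c12.png

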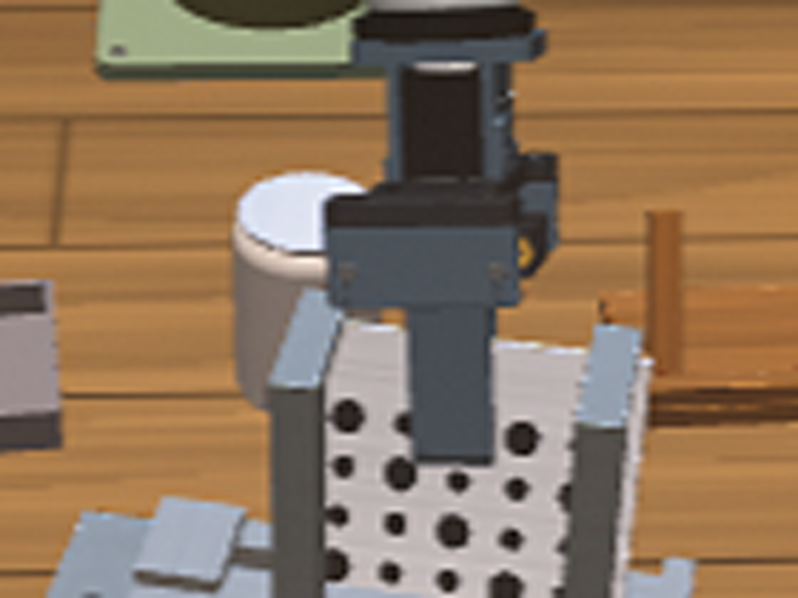

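```bash
python3 -m handwheel '[[0.3,[0,0.15,-0.02],0],[0.3,[0,0.25,-0.03],0],[0.3,[0,0.25,-0.03],0]]' 30
python3 - <<'E'
from h import *
np.set_printoptions(precision=2,suppress=True)
R,s=toolR();pl=np.cross(SY,R[:,0]);print(s['ee_pos'],s['ee_rot'],s['force'],s['torque'],w2st(s['ee_pos']+67*pl))
E
python3 -m handwheel '[[0.3,[0,0.15,-0.02],0],[0.3,[0,0.25,-0.03],0],[0.3,[0,0.25,-0.03],0]]' 30
python3 - <<'E'
from h import *
np.set_printoptions(precision=2,suppress=True)
R,s=toolR();pl=np.cross(SY,R[:,0]);print(s['ee_pos'],s['ee_rot'],s['force'],s['torque'],w2st(s['ee_pos']+67*pl))
E
```

```text
time_s: 26.25
ee_pos: [553.8, 74.4, 75.1]
ee_rot: [-82.6, -25.6, -13.2]
force: [-5.2, 0.3, 8.1]
gripper_width: 5.7
[553.85  74.4   75.11] [-82.59 -25.63 -13.23] [-5.22  0.3   8.14] [-0.07  0.62  0.01] [ 4.79 -0.83 14.7 ]
time_s: 26.55
ee_pos: [554.0, 74.4, 75.0]
ee_rot: [-82.6, -25.7, -13.2]
force: [-16.1, 1.1, 23.9]
gripper_width: 5.8
[553.96  74.38  74.96] [-82.56 -25.7  -13.24] [-16.07   1.12  23.85] [0.1  1.33 0.12] [ 4.98 -0.82 14.59]
```

```bash
python3 -m handwheel '[[1.0,[0,-0.05,0],0],[1.5,[0,-0.05,0],0],[2.5,[0,-0.05,0],0],[3.5,[0,-0.05,0],0],[5,[0,-0.05,0],0],[5,[0,-0.05,0],0],[5,[0,-0.05,0],0]]' 20
python3 - <<'E'
from h import *
np.set_printoptions(precision=2,suppress=True)
R,s=toolR();pl=np.cross(SY,R[:,0]);print(s['ee_pos'],s['ee_rot'],s['force'],s['torque'],w2st(s['ee_pos']),s['gripper_width'])
im=vision.grab_frame('side'); crop(im,270,200,410,305,5.7,'pics/s13.png')
im=vision.grab_frame('wrist'); cv2.imwrite('pics/w13.png',im[:,:,::-1])
E
```

```text
time_s: 27.25
ee_pos: [553.7, 74.3, 75.1]
ee_rot: [-82.6, -25.7, -13.2]
force: [0.1, 0.4, -0.7]
gripper_width: 49.4
[553.68  74.34  75.14] [-82.57 -25.68 -13.24] [ 0.1   0.36 -0.73] [-0.04  0.22 -0.02] [-24.35  -0.93  75.14] 49.410586335137516
```

View pics/s13.png

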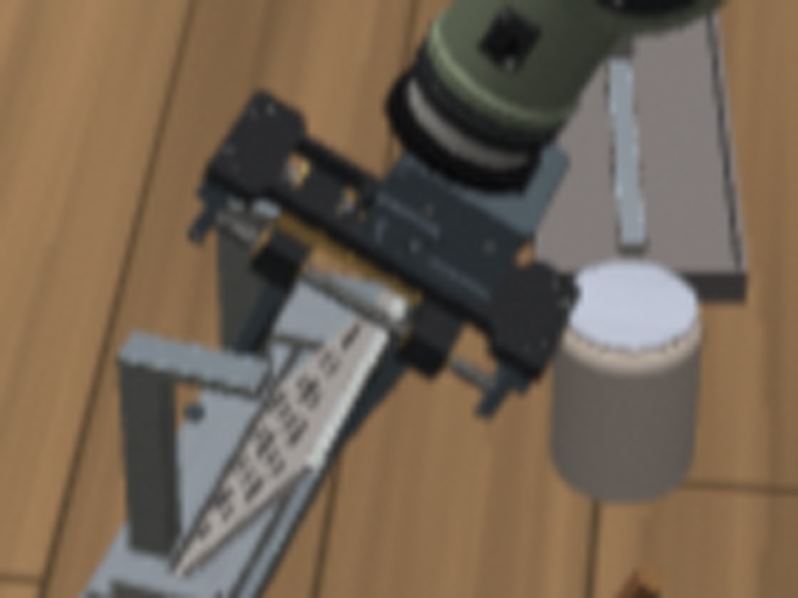

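View pics/w13.png

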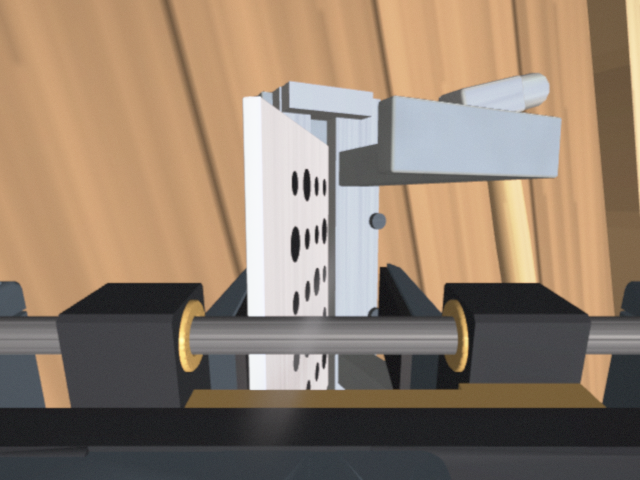

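```bash
python3 - <<'E'
from h import *
np.set_printoptions(precision=2,suppress=True)
m=vision.camera_model('wrist')
for uv in((245.5,98),(264,98)):
    o,d=ray(m,uv); 
    for yy in(74.5,): 
        t=(yy-w2st(o)[1])/(d@SY); P=w2st(o+t*d); print(P,np.degrees(np.arctan2(5-P[0],P[2]-15.5)),np.hypot(5-P[0],P[2]-15.5))
R,s=toolR()
fi=s['ee_pos']-24.7*R[:,0]; print('front tip',w2st(fi),'up80',w2st(fi-60*R[:,1]))
print(R.T@SX,R.T@SY,R.T@SZ)
E
```

```text
[-68.2   74.5  113.92] 36.64165593619386 122.65986775380969
[-63.16  74.5  116.29] 34.07009708447002 121.67129352532592
front tip [-46.6   -0.86  64.56] up80 [-72.4   -8.58 118.17]
[ 0.9   0.43 -0.05] [-0.    0.13  0.99] [ 0.43 -0.89  0.12]
```

```bash
python3 -m handwheel '[[5,[-0.1,0.1,0.4],0],[5,[-0.1,0.12,0.89],0],[5,[-0.1,-0.5,1],0],[5,[-0.1,-1.1,1.06],0],[5,[-0.1,-1.66,1.12],0],[5,[-0.1,-1.66,1.12],0]]' 20
python3 - <<'E'
from h import *
np.set_printoptions(precision=2,suppress=True)
R,s=toolR();print(w2st(s['ee_pos']),s['ee_rot'],s['force'])
for w in(24.7,-24.7): print('tip',w2st(s['ee_pos']-w*R[:,0]))
print(R.T@SX)
im=vision.grab_frame('wrist'); cv2.imwrite('pics/w14.png',im[:,:,::-1])
E
```

```text
time_s: 27.95
ee_pos: [547.5, 85.2, 92.2]
ee_rot: [-82.5, -25.8, -13.3]
force: [-1.0, -0.1, 0.5]
gripper_width: 49.9
[-32.87   8.25  92.18] [-82.52 -25.79 -13.25] [-1.   -0.13  0.48]
tip [-55.11   8.29  81.43]
tip [-10.63   8.21 102.92]
[ 0.9   0.43 -0.05]
```

View pics/w14.png

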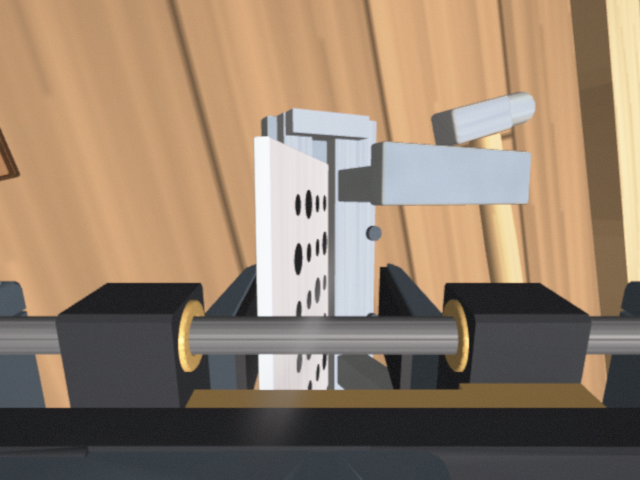

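```bash
python3 -m handwheel '[[5,[0.5,0.24,-0.03],0],[5,[1.2,0.57,-0.06],0],[5,[2,0.95,-0.1],0],[5,[2.8,1.33,-0.14],0],[5,[3.6,1.71,-0.18],0],[5,[4.2,2.0,-0.21],0],[5,[4.2,2.0,-0.21],0]]' 20
python3 - <<'E'
from h import *
np.set_printoptions(precision=2,suppress=True)
R,s=toolR();print(w2st(s['ee_pos']),s['ee_rot'],s['force'],s['torque'])
for w in(24.7,-24.7): print('tip',w2st(s['ee_pos']-w*R[:,0]))
im=vision.grab_frame('side'); crop(im,270,200,410,305,5.7,'pics/s15.png')
im=vision.grab_frame('wrist'); cv2.imwrite('pics/w15.png',im[:,:,::-1])
E
```

```text
time_s: 28.7
ee_pos: [594.3, 74.7, 92.1]
ee_rot: [-82.5, -25.8, -13.3]
force: [0.6, 0.1, 0.9]
gripper_width: 49.8
[15.14  8.69 92.11] [-82.5  -25.83 -13.3 ] [0.6  0.14 0.9 ] [-0.05  0.24 -0.03]
tip [-7.09  8.75 81.35]
tip [ 37.37   8.64 102.88]
```

View pics/s15.png

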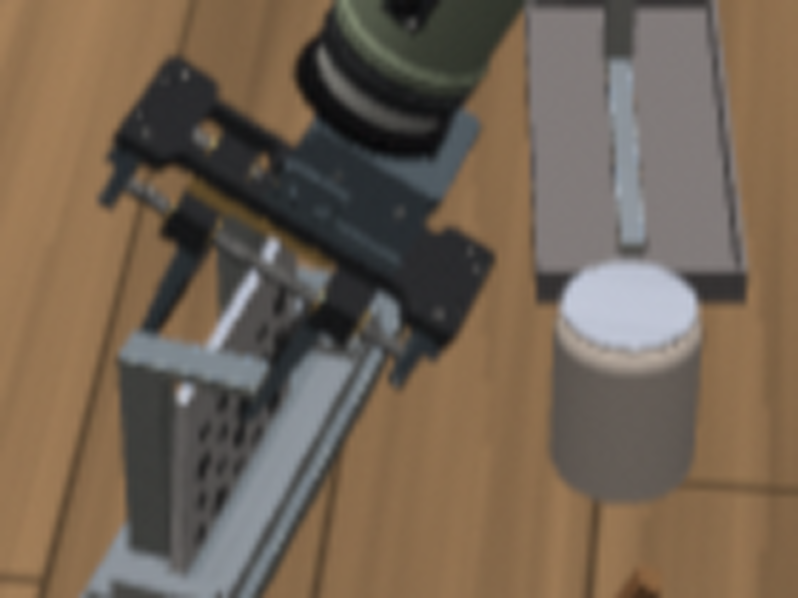

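View pics/w15.png

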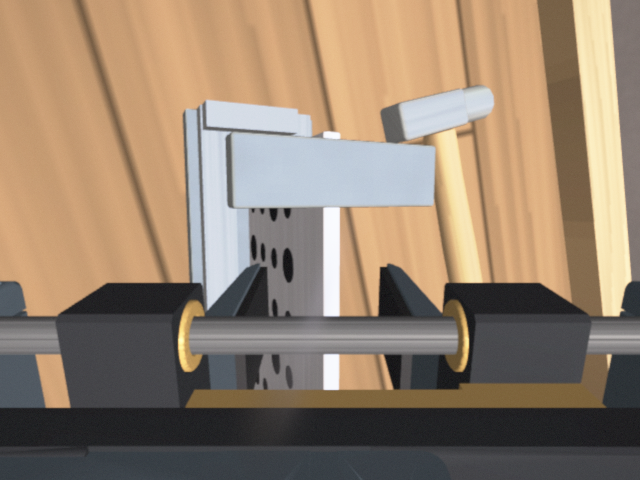

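```bash
python3 -m handwheel '[[5,[0.3,0.14,-0.02],0],[5,[0.6,0.29,-0.03],0],[5,[0.9,0.43,-0.05],0],[5,[0.9,0.43,-0.05],0]]' 20
python3 - <<'E'
from h import *
np.set_printoptions(precision=2,suppress=True)
R,s=toolR();print(w2st(s['ee_pos']),s['ee_rot'],s['force'],s['torque'])
for w in(24.7,-24.7): print('tip',w2st(s['ee_pos']-w*R[:,0]))
im=vision.grab_frame('side'); crop(im,270,200,410,305,5.7,'pics/s16.png')
im=vision.grab_frame('scene'); crop(im,250,180,390,285,5.7,'pics/c16.png')
E
```

```text
time_s: 29.2
ee_pos: [602.9, 72.6, 91.8]
ee_rot: [-82.5, -25.7, -13.3]
force: [-0.6, 0.6, 0.2]
gripper_width: 50.3
[24.02  8.56 91.77] [-82.54 -25.74 -13.27] [-0.56  0.59  0.25] [-0.06  0.24 -0.02]
tip [ 1.77  8.6  81.04]
tip [ 46.27   8.51 102.49]
```

View pics/s16.png

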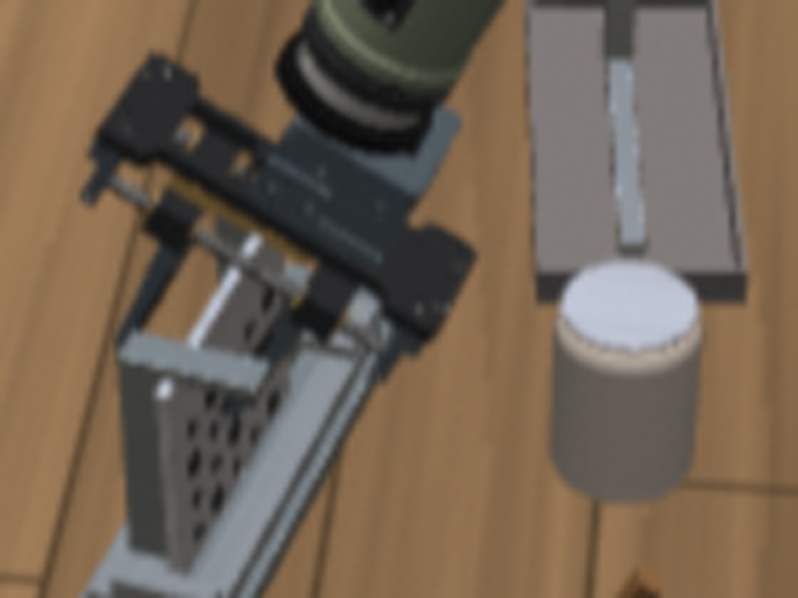

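View pics/c16.png

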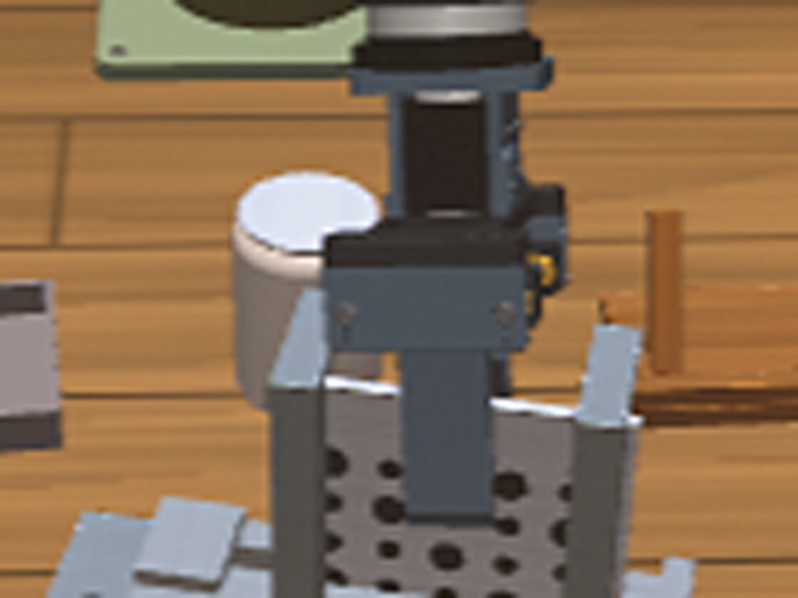

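```bash
python3 -m handwheel '[[5,[0.1,0.05,0],0],[5,[0.2,0.1,-0.01],0],[5,[0.2,0.1,-0.01],0]]' 20
python3 - <<'E'
from h import *
R,s=toolR();print(w2st(s['ee_pos']-24.7*R[:,0]),s['force'])
E
python3 -m handwheel '[[5,[0.1,0.05,0],0],[5,[0.2,0.1,-0.01],0],[5,[0.2,0.1,-0.01],0]]' 20
python3 - <<'E'
from h import *
np.set_printoptions(precision=2,suppress=True)
R,s=toolR();print(w2st(s['ee_pos']),s['ee_rot'],s['force'],s['torque'])
for w in(24.7,-24.7): print('tip',w2st(s['ee_pos']-w*R[:,0]))
E
```

```text
time_s: 29.6
ee_pos: [603.6, 72.3, 91.3]
ee_rot: [-82.6, -25.6, -13.3]
force: [-3.5, 2.2, 3.2]
gripper_width: 49.6
[ 2.44904333  8.46295938 80.58910693] [-3.48474477  2.17957297  3.18981133]
time_s: 29.9
ee_pos: [603.8, 72.0, 90.6]
ee_rot: [-82.6, -25.4, -13.3]
force: [-8.8, 3.4, 5.6]
gripper_width: 49.8
[25.    8.2  90.57] [-82.6  -25.36 -13.28] [-8.84  3.36  5.63] [0.55 1.32 0.2 ]
tip [ 2.68  8.26 79.99]
tip [ 47.32   8.15 101.15]
```

```bash
python3 -m handwheel '[[5,[-0.2,-0.1,0.01],0],[7,[-0.54,-0.26,0.03],0],[9,[-0.54,-0.26,0.03],0],[9,[-0.54,-0.26,0.03],0],[9,[-0.54,-0.26,0.03],0]]' 20
python3 - <<'E'
from h import *
np.set_printoptions(precision=2,suppress=True)
R,s=toolR();print(w2st(s['ee_pos']),s['ee_rot'],s['force'],s['gripper_width'],R.T@SZ)
im=vision.grab_frame('side'); crop(im,270,200,410,305,5.7,'pics/s17.png')
E
```

```text
time_s: 30.4
ee_pos: [598.3, 73.3, 90.7]
ee_rot: [-82.6, -25.4, -13.3]
force: [0.5, 0.3, 1.0]
gripper_width: 79.1
[19.37  8.24 90.72] [-82.6  -25.39 -13.28] [0.45 0.31 0.96] 79.14994739886706 [ 0.43 -0.9   0.12]
```

View pics/s17.png

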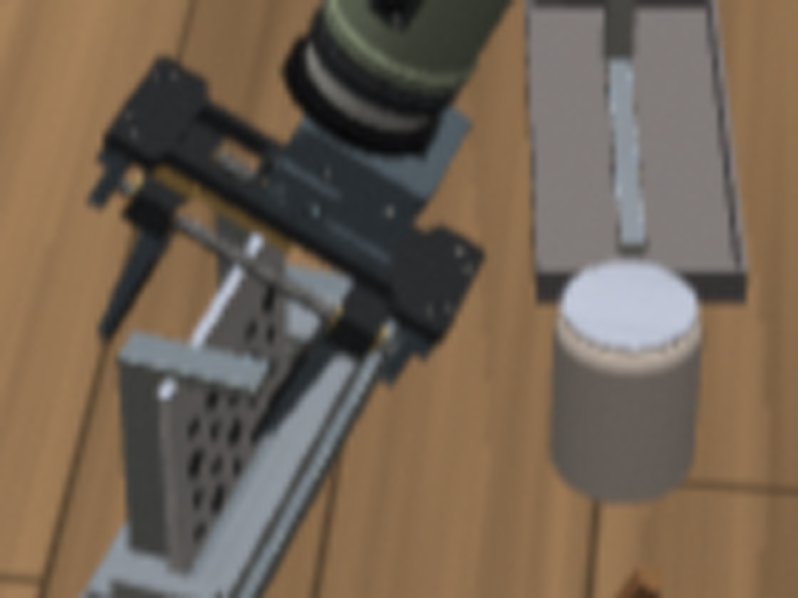

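```bash
python3 -m handwheel '[[8,[0.43,-0.9,0.12],0],[8,[1.3,-2.7,0.36],0],[8,[2.6,-5.4,0.72],0],[8,[4.3,-9,1.2],0],[8,[6,-12.6,1.7],0],[8,[7.7,-16.2,2.1],0],[8,[7.7,-16.2,2.1],0]]' 20
python3 - <<'E'
from h import *
np.set_printoptions(precision=2,suppress=True)
R,s=toolR();print(w2st(s['ee_pos']),s['ee_rot'],s['force'],s['gripper_width'])
for n in('side','scene','wrist'):
    im=vision.grab_frame(n); cv2.imwrite(f'pics/{n}18.png',im[:,:,::-1])
    if n=='side': crop(im,270,200,410,305,5.7,'pics/s18.png')
    if n=='scene': crop(im,250,180,390,285,5.7,'pics/c18.png')
E
```

```text
time_s: 31.15
ee_pos: [601.5, 73.8, 280.4]
ee_rot: [-82.2, -26.2, -13.4]
force: [0.7, 0.4, -0.3]
gripper_width: 80.3
[ 22.32   9.44 280.38] [-82.25 -26.23 -13.43] [ 0.66  0.43 -0.31] 80.28780213464563
```

View pics/s18.png

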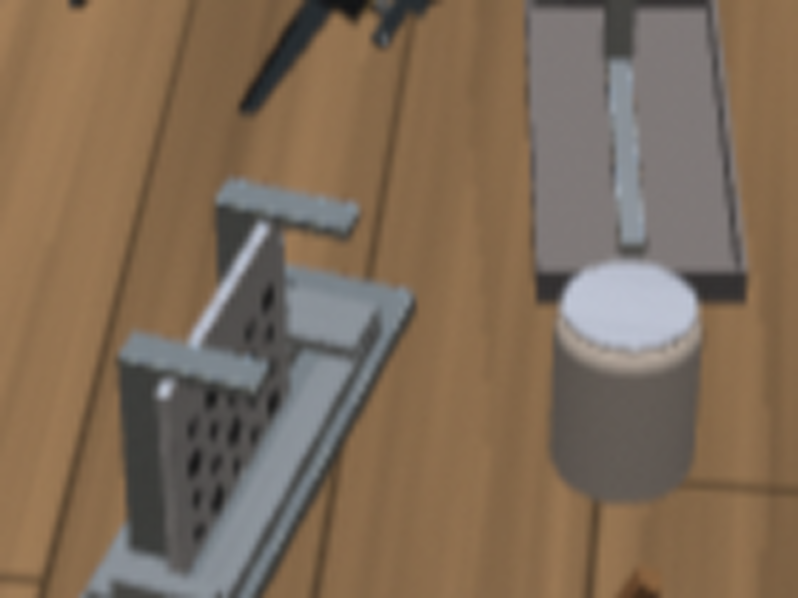

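View pics/c18.png

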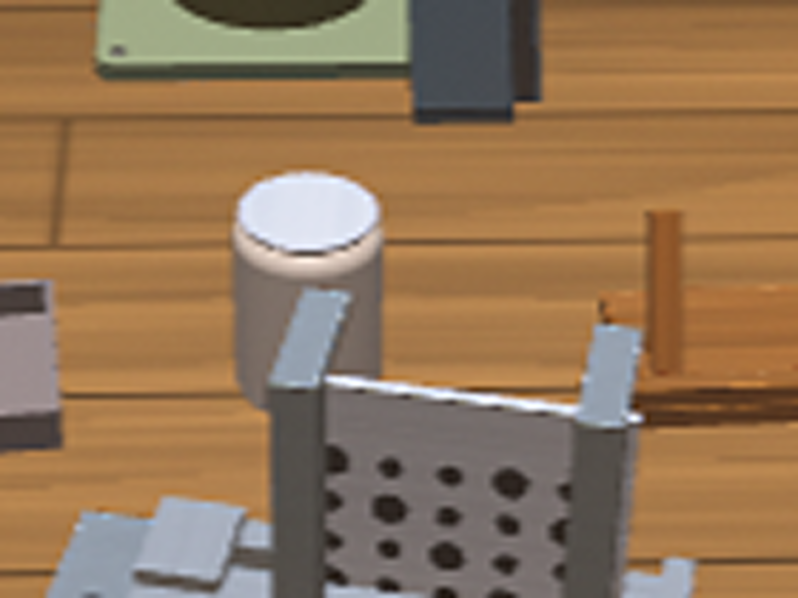

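View pics/wrist18.png

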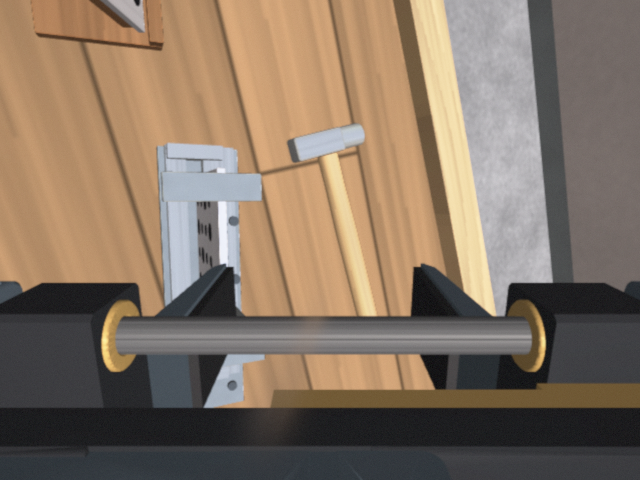

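```bash
python3 - <<'E'
from h import *
np.set_printoptions(precision=1,suppress=True)
S=vision.camera_model('scene');D=vision.camera_model('side')
a=lambda P:(proj(S,[st2w(p) for p in P])-[250,180])*5.7; b=lambda P:(proj(D,[st2w(p) for p in P])-[270,200])*5.7
P=[(-38,71,147),(30,71,147),(30,51,147),(4,75,134),(10,75,134),(4,75,14),(7,-75,134),(4,75,139),(-2,75,134)]
for p,u,v in zip(P,a(P),b(P)): print(p,'scene',u,'side',v)
E
```

```text
(-38, 71, 147) scene [638.2 324.8] side [256.1 377.6]
(30, 71, 147) scene [619.9 425.5] side [115.9 345.5]
(30, 51, 147) scene [568.7 419. ] side [132.6 318.8]
(4, 75, 134) scene [634.7 413. ] side [167.  384.9]
(10, 75, 134) scene [633.1 422.1] side [154.7 382.1]
(4, 75, 14) scene [613.2 634.9] side [176.9 575.8]
(7, -75, 134) scene [265.3 371. ] side [276.2 191.6]
(4, 75, 139) scene [635.7 403. ] side [166.5 376.6]
(-2, 75, 134) scene [636.3 404. ] side [179.3 387.8]
```

```bash
python3 - <<'E'
import cv2
from h import crop
a=cv2.imread('pics/side18.png'); b=cv2.imread('pics/scene18.png')
crop(a,280,225,345,310,9,'pics/s19.png',True); crop(b,290,225,370,290,9,'pics/c19.png',True)
E
```

```text
(no output)
```

View pics/s19.png

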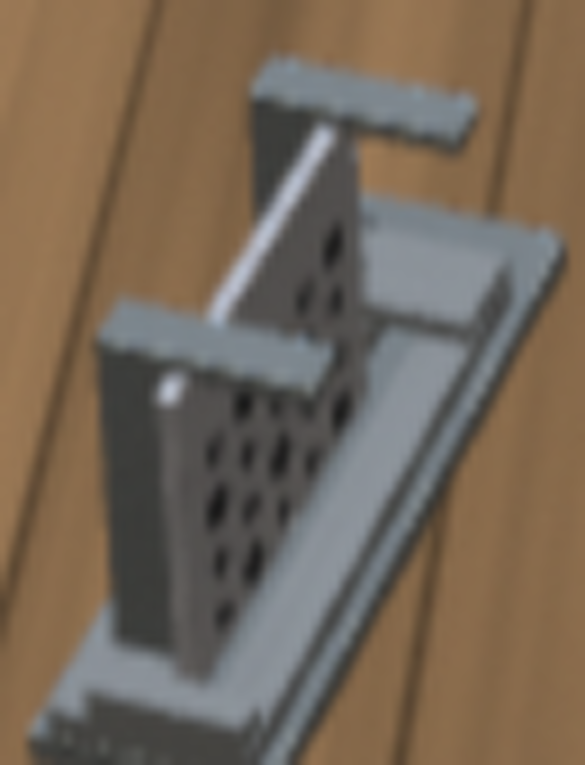

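View pics/c19.png

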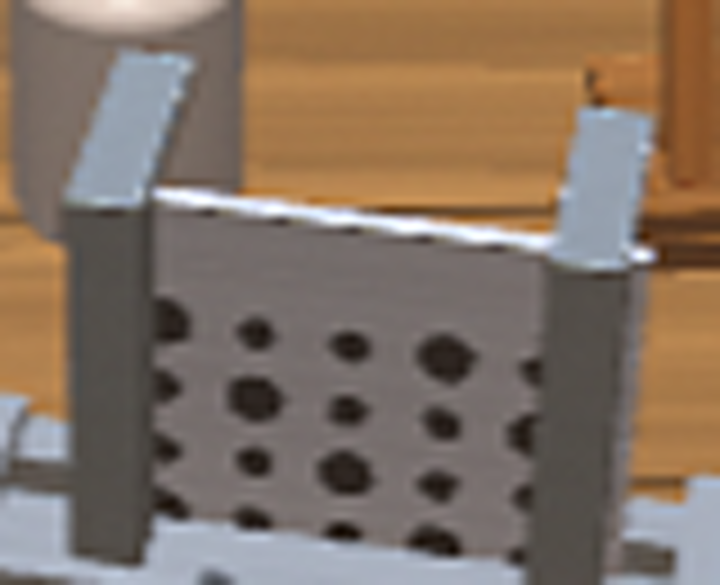

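View pics/scene18.png

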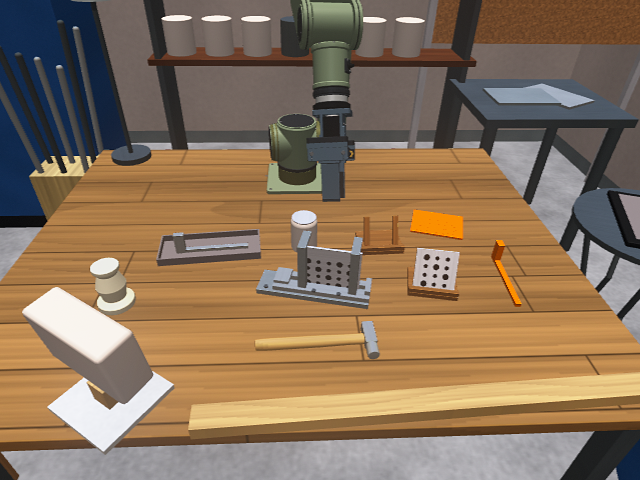

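```bash
python3 - <<'E'
import cv2
a=cv2.imread('pics/side18.png'); from h import crop
crop(a,340,150,460,240,6,'pics/s20.png',True)
E
```

```text
(no output)
```

View pics/s20.png

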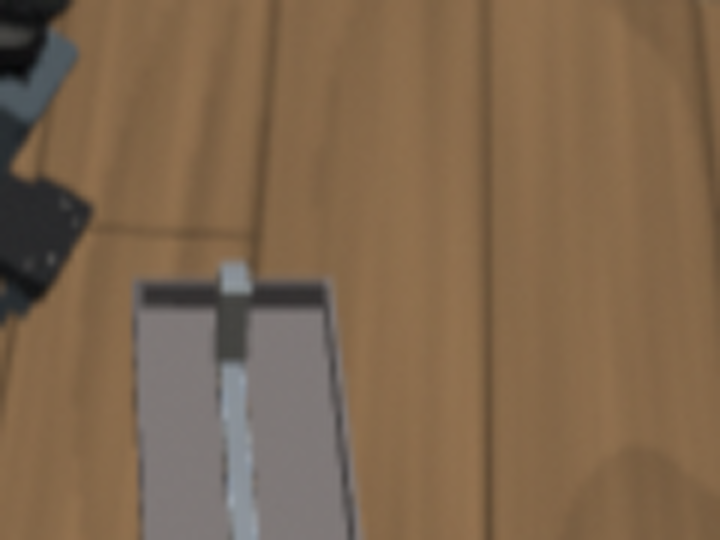

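The slide lies in the tray (scene 210,245) and the panel stands upright behind the keepers (scene 330,268). The can, hammer, fragment, small panel and orange decoys are at their starting pixels. I'm handing the job in.

```bash
python3 - <<'E'
from h import *
print(job.job_done()); print(state()['time_s'])
E
```

```text
the job is handed in; nothing more can be done
None
the job is handed in; nothing more can be done
```

The job is handed in at about 31.5 s of the 64 s allowed. The steel slide is in the grey tray and the large panel stands upright in the stand's slot against the posts.

- **Slide:** I pulled it out endwise by 190 mm, kept it level, and laid it flat in the tray.
- **Panel:** I gripped it flush along its own plane. The moves only allow turns about the fingers, so I got the 26° tool tilt by repeatedly reaching past the arm's limit. I levelled the panel by pressing its lower edge on open bench. Then I slid it in under the keepers until its foot met the floor and rear wall, let go, and swung it up to the posts with the front finger.

**Last checks:**
- The panel's rear top corner matches its seated position, rear face on the posts and top at 134 mm, to within about 2 mm in both fixed cameras. Its top edge is level.
- The slide is inside the tray.
- The can, hammer, fragment, small panel and orange look-alikes appear unmoved.
- The gripper is clear of everything, and the highest contact force I read at the end of a move was about 29 N.

**Disagreements:** The fixed cameras differed from the wrist camera by 2 to 5 mm along y. I used the wrist camera's values, and a second wrist view moved the stand estimate by about 1 mm. The panel's far top corner was hidden by a keeper, so I could not check it directly.

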